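# Unclamp a test coupon in the rinse stand and put it back in its cradle

## Task

Lift the hinged clamp bar of the rinse stand right up, then slide the wide test coupon out level along the stand's front rail, from beneath the bar and the spray pipe. Put it away in its own empty wide cradle: slide it in under the keeper bridge, fully home against the back stop and lying flat. Do not drop it on the bench, and leave the other coupon and the glassware and tools around undisturbed.

Things in the scene. Friction and masses are not known exactly. Their poses are not given: they have to be found in the camera images.
- rinse_stand: Fixed grey plastic stand. Origin on the bench under it; -x is its front, z up. In mm, this frame: base 10 thick, x -100 to 65, y -70 to 130 (in front of that y +-30). Bed block x -45 to 55, y +-36, top z 55; side guides with inner faces y +-27.5, tops z 62; end stop x 54. In front of it a rail of the same top height, 30 wide, x -200 to -45, carries the coupon (it overhangs the rail by 10 each side).
- pipe_end (a point): Free end (centre line) of the stand's 14 mm steel spray pipe, at (-70, -30, 155) mm in the stand's frame. The pipe runs level from here along the stand's +y to an upright post at y 115 mm, 94 mm above the coupon's front part, so that part can be gripped only from the front, tool tilted back to pass under the pipe. Hinge posts of the bar: x -1 to 41, y 62 to 88, up to z 83 mm.
- clamp_bar (a joint): Angle of the clamp bar, rad: 0 = down on the coupon (starts at 0 to 0.06), grows as its free end is lifted; stop at 0.95, where it still hangs over the bed. Stiff friction hinge (0.35 N m): it stays where it is left; lifting the free end takes 2 to 5 N.
- bar_hinge (a point): Point on the bar's hinge axis, at (20, 75, 69) mm in the rinse stand's frame. The axis runs along the stand's x. Its axes are the stand's.
- bar_grip (a point): Grip point on the bar's centre line, 163 mm from the hinge axis, 14 mm short of its free end, over open space beside the bed, 69 mm above the bench when down. Steel bar 16 mm wide (along x), 12 mm thick; point -y points to the free end, x is the stand's x. 75 mm from the hinge a 10 mm pin points 6.5 mm down into the coupon's hole and locks the coupon until the bar is up about 0.15 rad.
- coupon: The wide test coupon to put away: flat aluminium plate 150 x 50 x 6 mm (x, y, z), 0.08 to 0.17 kg, with a 20 mm square hole centred 45 mm from its middle towards its +x end. Origin: centre of its underside. It starts with its origin near (-25, 0, 55) mm of the rinse stand's frame, axes nearly the stand's, its -x end 55 mm in front of the bed, on the rail. Thin: gripped far from its middle it sags.
- cradle_wide: Fixed grey plastic storage cradle of the wide coupon, empty. Origin on the bench under it; -x is its open front, z up. In mm: floor at z 60: a rail 30 wide from x -110 to 0, then a pocket x 0 to 40 with walls (inner faces y +-27.5, tops z 82, flared at the front over x -3 to 12), back stop face at x 40, keeper bridge x 18 to 34, underside z 77. Base 10 thick, x -114 to 50.
- home (a point): Where the coupon's origin lies when it is fully home in the wide cradle: (-35, 0, 60) mm in the cradle's frame, lying on the rail, hole end in the pocket against the back stop. Axes are the cradle's.
- cradle_narrow: Fixed cradle of the same form, 20 mm narrower, holding the narrow coupon. The two cradles may have changed places. Leave it.
- coupon_narrow: Narrow aluminium coupon 150 x 30 x 6 mm without hole, in the narrow cradle; origin: centre of its underside. Leave it.
- dish: Bystander: shallow glass dish, 90 mm across, 16 mm high, near the robot; origin under its centre. Leave it.
- spatula: Bystander: 180 mm hand spatula lying flat near the robot; origin under its centre. Leave it.
- amber_bottle: Bystander: amber glass bottle, 64 mm across, 130 mm high; origin under its centre. Leave it.
- beaker: Bystander: glass beaker, 70 mm across, 90 mm high; origin under its centre. Leave it.
- flask: Bystander: conical flask of greenish glass, 84 mm across the foot, 124 mm high; origin under its centre. Leave it.
- jar: Bystander: white jar with cap, 60 mm across, 75 mm high; origin under its centre. Leave it.
- hole_end (a point): Point on the coupon at the middle of its hole end, (75, 0, 3) mm in the coupon's frame.
Not all that is in view belongs to the job. What is shaped like the coupon but black is not meant. What is shaped like the cradle_wide but yellow is not meant.

How it is judged (in metres and radians):
On the way, in this order (a step that is already met when the one before it is completed fails the run):
1. the clamp bar is lifted well up (more than 0.55 rad) with the coupon still in the stand (value of joint clamp_bar above 0.55 rad and x of coupon in the frame of rinse_stand above -0.06 m), for 0.2 s.
2. the coupon is slid out level to the front until clear of the bar (its origin more than 65 mm in front of the stand's, within 30 mm of the bed's height) (x of coupon in the frame of rinse_stand below -0.065 m and z of coupon in the frame of rinse_stand between 0.035 and 0.085 m and y of coupon in the frame of rinse_stand between -0.05 and 0.05 m), for 0.05 s.
At the end, for the whole second after the job is handed in: The coupon lies flat in the wide cradle, hole end inwards under the keeper bridge, within 6 mm of the back stop, within 6 mm of the centre line, on the floor within 3 mm, straight within 0.1 rad and level within 0.05 rad, released and at rest (x of coupon in the frame of cradle_wide between -0.041 and -0.031 m and y of coupon in the frame of cradle_wide between -0.006 and 0.006 m and z of coupon in the frame of cradle_wide between 0.056 and 0.063 m and angle between the x axis of coupon and the x axis of cradle_wide, either way round below 0.1 rad and angle between coupon's own z axis and vertical below 0.05 rad and linear speed of coupon below 0.01 m/s and x of hole_end in the frame of cradle_wide above 0 m and contact force between coupon and the fingers below 0.1 N); the robot touches nothing.
It fails at once if the coupon is dropped to the bench (underside lower than 30 mm) (height (world z) of coupon below 0.03 m).
It fails at once if the coupon is lifted up in the stand instead of slid out (more than 30 mm above the bed while still under the bar) (x of coupon in the frame of rinse_stand between -0.06 and 0.06 m and y of coupon in the frame of rinse_stand between -0.06 and 0.06 m and z of coupon in the frame of rinse_stand above 0.085 m).
It fails at once if the narrow coupon is moved more than 15 mm (distance of coupon_narrow from where it was at the start of the episode above 0.015 m).
It fails at once if glassware or a tool around is moved more than 30 mm (distance of any of dish, spatula, amber_bottle, beaker, flask, jar from where it was at the start of the episode above 0.03 m).
It also fails if it takes over 72 s, if anything falls off the work surface, if the arm or the gripper's body presses on something with over 40 N, if the wrist force passes 120 N, or if a joint passes its speed limit or range.

## Robot

A 6-joint arm with a two-finger parallel gripper is mounted at the origin on the work surface. World frame = base frame: x ahead of the robot, y to its left, z up, the work surface at z = 0. Lengths are in mm, angles in rad, forces in N, time in s.
With the tool pointing down it reaches from about 375 to 750 mm from the base axis. Payload 9 kg.
Tool frame: the origin (TCP) lies midway between the tips of the shut fingers; the grasp point (between the pads) lies 19 mm behind it; z points along the fingers, y is the direction in which the jaws open and shut (so a half turn about z gives the same grasp; the last joint's range is limited). The gripper opens to 85 mm and grips with 20 to 120 N. Pads are 22 mm wide; open, the fingers measure 114 mm over their backs; the gripper's body (76 mm by 85 mm) begins 54 mm behind the grasp point. The pads swing forward as they close: fully open they stand 13 mm farther back than shut.
Start: joints at [0.904, 0.104, 0.097, 1.564, 0, 1.353], TCP at [260.34, 540.611, 231.331] pointing down, gripper open.
Joint ranges: [-2.99, 2.99], [-0.84, 1.86], [-1.1, 1.16], [-1.84, 2.11], [-1.51, 1.56], [-3.14, 3.14]. Speed limits (rad/s): [2.22, 2.22, 2.57, 3.14, 3.14, 3.14].

## Interface

Orientations are given as a unit quaternion [w, x, y, z].
In Python, from workcell import sensors, optics, ticket gives the robot as it stands.
- The arm moves only by the tool play_rows, never from a script. Its argument "targets" is a list of rows, each a list of 7 numbers: the turn, a rotation vector about the tool's x, y, z in rad, then the shift along the tool's x, y, z in m, then the closure, from 0 (fully open) to 1 (shut). A call has 1 to 12 rows; each row is the pose to reach, as a shift and turn from the pose commanded when the call began, along the tool's axes at that moment; what a row does not reach only later rows make up. A row lasts 1/10 s, in which the tool goes at most 50 mm and 8.59 degrees, less where a joint would pass 70% of its speed; a pose out of reach is approached as far as the arm can. A call with a gripper value outside its range is refused whole. The fingers move at their own pace and stop on an object; "force" is the grip in N (left out, the last holds). Time passes only in rows, so rows that repeat a pose let the fingers close. It gives the time, the measured TCP pose, the force and the opening at its end, in the units of the state.
- sensors.get_obs(): the state, without advancing time (a new reading comes with each control period).
- optics.snapshot(name): name is "side" or "top" or "wrist"; returns the picture (400x640x3 uint8, red, green, blue); there is no depth.
- optics.calibration(name): a dict with "fx", "fy", "cx", "cy" (pixels), "k1" (the pictures are not rectified: a ray, as slopes to the right and down, at radius r is drawn at 1 + k1 r^2 times it, then the intrinsics apply), "world_to_cam" (4x4, takes a point from world to camera coordinates). Camera axes: x right, y down, z forward; pixel columns grow to the right and rows downward; lengths in mm; the calibration is good to about 2 mm. A picture is of the moment at which its call begins: read the wrist's pose just before it. calibration takes no time and is no camera call; for the wrist camera it gives the pose at the moment of the call.
- ticket.hand_in(): hands the job in, once; it reports no verdict.
The state is a dict: "clock": time; "joint_positions": joint angles; "joint_velocities": joint speeds; "joint_torque": joint torques, N m; "tool_pos": TCP position; "tool_rot": TCP orientation; "force": force on the tool from outside, world axes, zero at the start; "ft_torque": the same for the moment, N m; "width": opening from 0.0 (shut) to 1.0 (fully open).
Only numpy, scipy, OpenCV 4.12 (cv2) and the standard library are available. Lean on these libraries where they do the work, as an engineer would, in place of code of your own. Each camera call takes 0.05 s, during which the arm holds its last target.

## Working session

There is one attempt and no reset: what is moved stays moved. The work goes in short steps, Python scripts to look and compute and a tool call to move; the robot and the scene stay as the last step left them, time stands still between calls to the robot, and variables do not carry over. Pictures are saved under pics/ and viewed, and the job is handed in when it is done.

Besides the shell and the picture viewer there is one more tool, called after ">>>" as name([rows], argument=value, ...), one row to a line, values as JSON. play_rows: Moves the arm, as the interface text tells. Its arguments: {"type":"object","properties":{"targets":{"type":"array","items":{"type":"array","items":{"type":"number"}}},"force":{"type":"number"}},"required":["targets"]}

```bash
ls; mkdir -p pics
python3 - <<'E'
from workcell import sensors, optics
import cv2
print(sensors.get_obs())
for n in ["side","top","wrist"]:
    c=optics.calibration(n); print(n,c)
    cv2.imwrite(f"pics/a_{n}.png",cv2.cvtColor(optics.snapshot(n),cv2.COLOR_RGB2BGR))
E
```

```text
pics
{'clock': 0.0, 'joint_positions': array([ 9.04285597e-01,  1.04704349e-01,  9.64797239e-02,  1.56390753e+00,
       -2.61111998e-05,  1.35308270e+00]), 'joint_velocities': array([-0.00163835, -0.00049851, -0.00023566, -0.0005791 ,  0.00139751,
       -0.00035056]), 'joint_torque': array([-4.61420768e-04, -5.56937814e+01,  5.03644395e+01,  1.69263699e-02,
       -2.96053267e-04,  2.59915225e-05]), 'tool_pos': array([260.12393894, 540.31013088, 230.52512772]), 'tool_rot': array([-2.73966096e-04,  2.22519975e-01,  9.74927902e-01, -6.09279297e-04]), 'force': array([ 0.29263009, -0.60454727,  0.67091764]), 'ft_torque': array([-0.03536259,  0.02846506,  0.06458745]), 'width': 1.0036405627729226}
side {'fx': 443.60277466164933, 'fy': 443.60277466164933, 'cx': 316.57183792603547, 'cy': 202.56666138079, 'k1': -0.03630783635921266, 'world_to_cam': array([[ 9.45154960e-01, -3.26530174e-01, -7.75539737e-03,
        -5.05662219e+02],
       [-2.44549483e-01, -6.91719747e-01, -6.79499332e-01,
         1.81466923e+02],
       [ 2.16512474e-01,  6.44128743e-01, -7.33635135e-01,
         1.27398
[... 384 characters left out ...]
-01,
         5.50156614e+02],
       [ 1.01084658e-01,  3.74160885e-03, -9.94870792e-01,
         9.90574436e+02],
       [ 0.00000000e+00,  0.00000000e+00,  0.00000000e+00,
         1.00000000e+00]])}
wrist {'fx': 327.27076157204255, 'fy': 327.27076157204255, 'cx': 322.3347284299844, 'cy': 199.80550597649332, 'k1': -0.0004727278669067453, 'world_to_cam': array([[ 4.34849255e-01,  9.00503222e-01, -2.69905012e-04,
        -6.00202600e+02],
       [ 8.61720492e-01, -4.16034185e-01,  2.90436485e-01,
        -3.70427386e+01],
       [ 2.61426701e-01, -1.26528672e-01, -9.56894234e-01,
         3.78969326e+02],
       [ 0.00000000e+00,  0.00000000e+00,  0.00000000e+00,
         1.00000000e+00]])}
```

View pics/a_top.png

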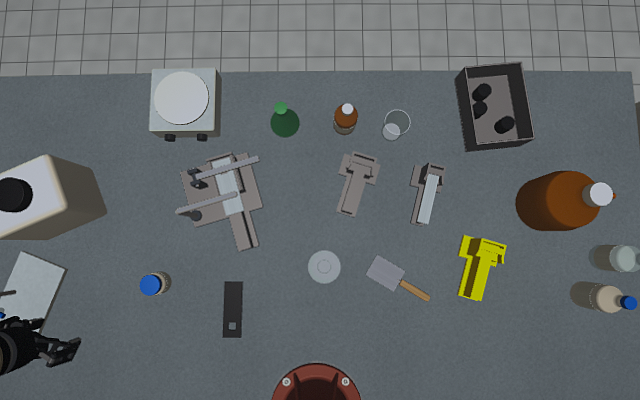

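View pics/a_side.png

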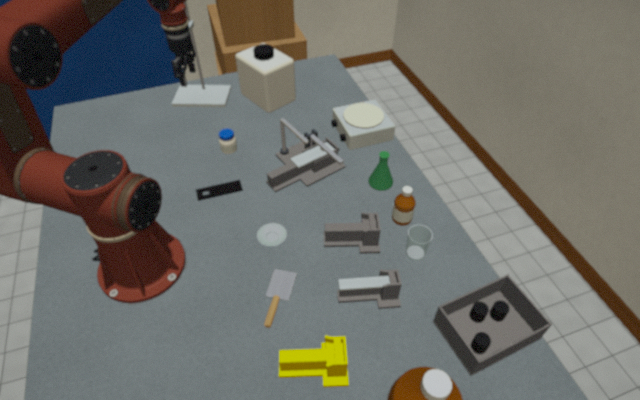

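View pics/a_wrist.png

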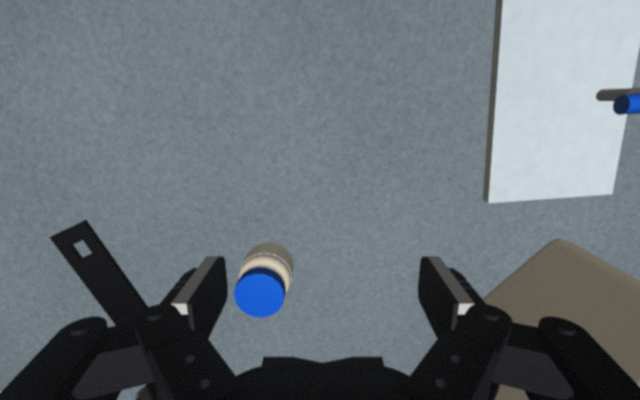

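```bash
cat > h.py <<'E'
import numpy as np, cv2
from workcell import sensors, optics
from scipy.spatial.transform import Rotation as R
def K(c): return np.array([[c['fx'],0,c['cx']],[0,c['fy'],c['cy']],[0,0,1.]]),np.array([c['k1'],0,0,0,0.])
def proj(c,P):
    W=np.array(c['world_to_cam']);k,d=K(c)
    return cv2.projectPoints(np.asarray(P,float).reshape(-1,1,3),cv2.Rodrigues(W[:3,:3])[0],W[:3,3],k,d)[0].reshape(-1,2)
def ray(c,uv):
    W=np.array(c['world_to_cam']);k,d=K(c)
    n=cv2.undistortPoints(np.asarray(uv,float).reshape(-1,1,2),k,d).reshape(-1,2)
    D=np.c_[n,np.ones(len(n))]@W[:3,:3]; o=-W[:3,:3].T@W[:3,3]
    return o,D
def plane(c,uv,z):
    o,D=ray(c,uv); t=(z-o[2])/D[:,2]; return o+D*t[:,None]
def snap(name,fn=None):
    c=optics.calibration(name); im=cv2.cvtColor(optics.snapshot(name),cv2.COLOR_RGB2BGR)
    if fn: cv2.imwrite('pics/'+fn,im)
    return c,im
def crop(im,x0,y0,x1,y1,s,fn,grid=0):
    o=cv2.resize(im[y0:y1,x0:x1],None,fx=s,fy=s,interpolation=cv2.INTER_CUBIC)
    if grid:
        for x in range((x0//grid+1)*grid,x1,grid): cv2.putText(o,str(x),(int((x-x0+.5)*s),8),0,.35,(0,255,255),1);cv2.line(o,(int((x-x0+.5)*s),10),(int((x-x0+.5)*s),16),(0,255,255),1)
        for y in range((y0//grid+1)*grid,y1,grid): cv2.putText(o,str(y),(0,int((y-y0+.5)*s)+4),0,.35,(0,255,255),1)
    cv2.imwrite('pics/'+fn,o)
def pose(T,th,P):
    P=np.atleast_2d(np.asarray(P,float)); c,s=np.cos(th),np.sin(th)
    return np.c_[T[0]+c*P[:,0]-s*P[:,1],T[1]+s*P[:,0]+c*P[:,1],P[:,2]]
E
python3 - <<'E'
from h import *
im=cv2.imread('pics/a_top.png'); 
crop(im,170,140,270,255,5,'b1.png',10); crop(im,320,140,460,235,5,'b2.png',10)
im=cv2.imread('pics/a_side.png'); crop(im,255,110,355,195,7,'b3.png',10)
E
```

```text
(no output)
```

View pics/b1.png

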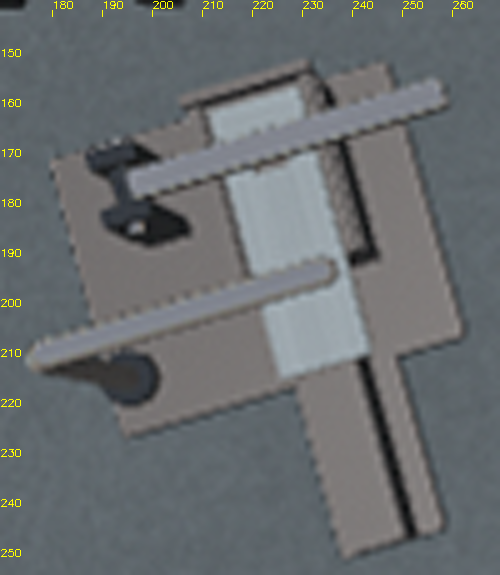

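View pics/b2.png

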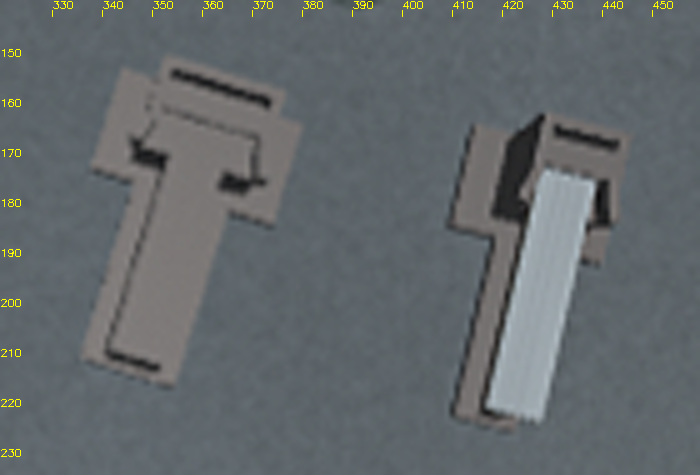

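View pics/b3.png

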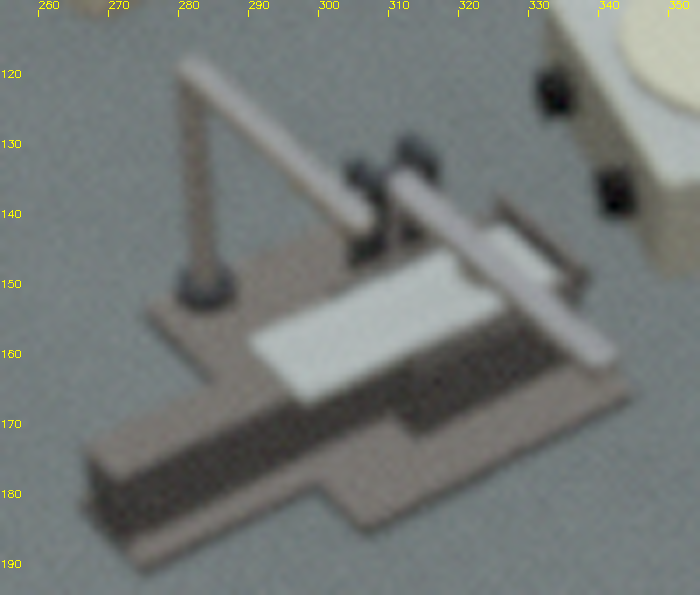

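```bash
cat >> h.py <<'E'
def rigid(M,W):
    M=np.array(M,float)[:,:2];W=np.array(W,float)[:,:2]
    a=M-M.mean(0);b=W-W.mean(0)
    th=np.arctan2((a[:,0]*b[:,1]-a[:,1]*b[:,0]).sum(),(a*b).sum())
    c,s=np.cos(th),np.sin(th);Rm=np.array([[c,-s],[s,c]])
    t=W.mean(0)-Rm@M.mean(0); return t,th,np.round((Rm@M.T).T+t-W,1)
E
python3 - <<'E'
from h import *
c=optics.calibration('top')
uv=[(180.5,171),(195,227.5),(262,206),(247,153)]
print(rigid([(65,130),(-100,130),(-100,-70),(65,-70)],plane(c,uv,10)))
# cradle: rail top left edge + front
p=plane(c,[(351.5,174),(341.5,210)],60);print(p)
p=plane(c,[(338,212.5),(356,217),(375,185),(381,165)],10);print(p)
for n in ['wrist']:
    c=optics.calibration(n);W=c['world_to_cam'];print(-W[:3,:3].T@W[:3,3])
o=sensors.get_obs();print(R.from_quat(o['tool_rot'],scalar_first=True).as_matrix().round(3))
E
```

```text
(array([624.30878911, 238.24206195]), np.float64(0.2807364982936384), array([[-1.3,  2.5],
       [ 0.2,  2.3],
       [-3. , -3.3],
       [ 4.2, -1.4]]))
[[ 629.64896406 -100.10386526   60.        ]
 [ 533.22204939  -71.96431842   60.        ]]
[[ 530.71047865  -65.13212896   10.        ]
 [ 517.75669626 -114.96518307   10.        ]
 [ 607.15472403 -169.8740464    10.        ]
 [ 664.00964232 -188.17398408   10.        ]]
[193.86010514 573.04238441 373.33370453]
[[-0.901  0.434 -0.001]
 [ 0.434  0.901 -0.001]
 [ 0.    -0.001 -1.   ]]
```

```bash
cat >> h.py <<'E'
import json,os
def cmd(): 
    d=json.load(open('cmd.json')); return np.array(d['p']),R.from_quat(d['q'])
def setcmd(p,r): json.dump({'p':list(map(float,p)),'q':list(map(float,r.as_quat()))},open('cmd.json','w'))
def apply(row):
    p,r=cmd(); p2=p+r.apply(np.array(row[3:6])*1000); r2=r*R.from_rotvec(row[:3]); setcmd(p2,r2); return p2,r2
def state():
    o=sensors.get_obs(); return o,np.array(o['tool_pos']),R.from_quat(o['tool_rot'],scalar_first=True)
def goto(P,Rt):
    p,r=cmd(); print('row turn',(r.inv()*Rt).as_rotvec().round(4).tolist(),'shift',(r.inv().apply(np.array(P)-p)/1000).round(4).tolist())
def toolR(yaw_y,tilt_axis=None,ang=0):
    # tool down, tool y at world angle yaw_y ; then rotated by ang about world tilt_axis
    y=np.array([np.cos(yaw_y),np.sin(yaw_y),0]);z=np.array([0,0,-1.]);x=np.cross(y,z)
    r=R.from_matrix(np.c_[x,y,z])
    return R.from_rotvec(np.array(tilt_axis)*ang)*r if tilt_axis is not None else r
def check():
    o,p,r=state(); pc,rc=cmd(); print('t',round(o['clock'],2),'pos',p.round(1),'err',(p-pc).round(1),'rot err',(rc.inv()*r).as_rotvec().round(4),'F',o['force'].round(1),'w',round(o['width'],3),'q',o['joint_positions'].round(2))
E
python3 - <<'E'
from h import *
yy=1.122-.904
y=.904 # guess
o,p,r=state(); m=r.as_matrix(); a=np.arctan2(m[1,1],m[0,1]);print(a)
setcmd([260.34,540.611,231.331],toolR(a)); 
check()
goto([560,260,330],toolR(.281)); goto([560,260,330],toolR(.281+np.pi/2))
c=optics.calibration('top')
for n,uv,z in [('jar',(152,285),75),('dish',(324,267),8),('spat',(400,280),4),('black',(233,283),6),('bottle',(347,108),130),('flask',(281,106),124),('beaker',(397,122),90)]: print(n,plane(c,[uv],z).round())
E
```

```text
1.1219899529667334
t 0.15 pos [260.2 540.4 230.7] err [-0.2 -0.2 -0.6] rot err [0.001  0.0002 0.    ] F [-0.5  0.6  0.3] w 0.999 q [0.9  0.1  0.1  1.56 0.   1.35]
row turn [0.0, 0.0, 0.841] shift [-0.3917, -0.1228, -0.0987]
row turn [0.0, 0.0, -0.7298] shift [-0.3917, -0.1228, -0.0987]
jar [[342. 420.  75.]]
dish [[381. -25.   8.]]
spat [[ 343. -234.    4.]]
black [[339. 226.   6.]]
bottle [[786. -86. 130.]]
flask [[796.  82. 124.]]
beaker [[ 762. -220.   90.]]
```

>>> play_rows([
  [0,0,0,0,0,-0.05,0],
  [0,0,0,0,0,-0.0987,0],
  [0,0,0.841,-0.3917,-0.1228,-0.0987,0],
  [0,0,0.841,-0.3917,-0.1228,-0.0987,0],
  [0,0,0.841,-0.3917,-0.1228,-0.0987,0],
  [0,0,0.841,-0.3917,-0.1228,-0.0987,0],
  [0,0,0.841,-0.3917,-0.1228,-0.0987,0],
  [0,0,0.841,-0.3917,-0.1228,-0.0987,0],
  [0,0,0.841,-0.3917,-0.1228,-0.0987,0],
  [0,0,0.841,-0.3917,-0.1228,-0.0987,0],
  [0,0,0.841,-0.3917,-0.1228,-0.0987,0],
  [0,0,0.841,-0.3917,-0.1228,-0.0987,0],
])

```text
clock: 1.35
tool_pos: [560.9, 258.5, 329.0]
tool_rot: [-0.001, 0.602, 0.798, -0.001]
force: [-0.8, -0.3, -0.7]
width: 1.005
```

Run:
```python
from h import *
apply([0,0,.841,-.3917,-.1228,-.0987]);check()
c,im=snap('wrist','c_w.png'); 
import pickle; pickle.dump(c,open('c_w.pkl','wb'))
check()
```

```text
t 1.35 pos [560.9 258.5 329. ] err [ 0.9 -1.5 -1. ] rot err [0.0015 0.0002 0.0029] F [-0.8 -0.3 -0.7] w 1.005 q [0.22 0.21 0.4  1.76 0.   1.51]
t 1.4 pos [559.9 259.8 329.6] err [-0.1 -0.2 -0.5] rot err [0.001  0.0005 0.0012] F [ 0.1  0.2 -0.1] w 0.998 q [0.22 0.21 0.4  1.76 0.   1.51]
```

View pics/c_w.png

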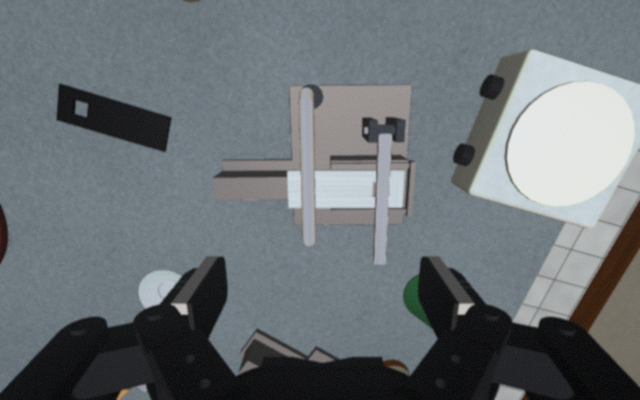

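Run:
```python
from h import *
im=cv2.imread('pics/c_w.png'); crop(im,205,75,425,275,3.5,'c1.png',10)
```

```text
(no output)
```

View pics/c1.png

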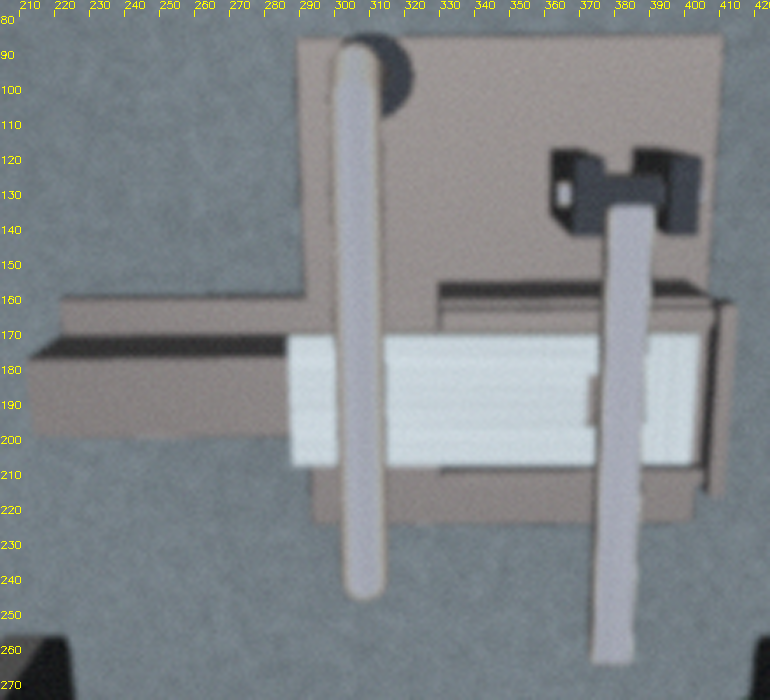

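Run:
```python
from h import *
import pickle; c=pickle.load(open('c_w.pkl','rb'))
B=[(-100,130),(65,130),(-100,30),(-200,30),(-100,-70),(65,-70)]; b=plane(c,[(289.6,85.4),(410.5,85.4),(291.6,159.6),(221.6,159.6),(294.2,223.9),(403.1,223)],10)
Rl=[(-200,15),(-200,-15)]; r=plane(c,[(213.1,176.8),(214.5,199.4)],55)
Pp=[(-70,-37)]; 
for t in (rigid(B,b),rigid(B+Rl,np.r_[b,r])): print(t)
T,th,_=rigid(B+Rl,np.r_[b,r])
q=plane(c,[(286.8,170.5),(287.9,207.6),(403.9,170.5),(401.6,207.4)],61)
t,h,e=rigid([(-75,25),(-75,-25),(75,25),(75,-25)],q); print('coupon',t,h,e)
inv=lambda P:(np.array(P)[:,:2]-T)@np.array([[np.cos(th),-np.sin(th)],[np.sin(th),np.cos(th)]])
print(inv([t]),h-th)
print('bar end at z75/81',inv(plane(c,[(373.6,263.9),(385.6,263.9)],75)),inv(plane(c,[(373.6,263.9),(385.6,263.9)],81)))
json.dump({'T':list(T),'th':th},open('stand.json','w'))
```

```text
(array([624.74241102, 241.02483027]), np.float64(0.2864989680127936), array([[-1.5,  0.5],
       [ 1.8,  3.1],
       [-0.4,  0.4],
       [-0.6, -0.6],
       [-0.1, -1.9],
       [ 0.8, -1.5]]))
(array([624.92447367, 241.11493666]), np.float64(0.2862112176938169), array([[-1.3,  0.6],
       [ 2. ,  3.2],
       [-0.2,  0.6],
       [-0.5, -0.5],
       [ 0.1, -1.8],
       [ 1. , -1.5],
       [-1.1, -0.9],
       [ 0. ,  0.2]]))
coupon [599.3514371  232.23235429] 0.27833436863771077 [[-0.2  0. ]
 [ 0.  -0.1]
 [ 0.3  0.3]
 [-0.1 -0.2]]
[[-27.04046296  -1.30147296]] -0.007876849056106139
bar end at z75/81 [[  11.56721028 -101.79771544]
 [  27.71926671 -101.94438442]] [[ 10.55476252 -98.60888532]
 [ 26.46250457 -98.7533358 ]]
```

Run:
```python
from h import *
s=json.load(open('stand.json'));T=s['T'];th=.283
g=pose(T,th,(20,-88,50))[0]; print(g)
goto(g+[0,0,120],toolR(th)); goto(g,toolR(th))
```

```text
[668.70182052 162.20014778  50.        ]
row turn [0.0, 0.0, -0.002] shift [-0.1241, 0.0773, 0.16]
row turn [0.0, 0.0, -0.002] shift [-0.1241, 0.0773, 0.28]
```

>>> play_rows([
  [0,0,0,-0.124,0.077,0.16,0.3],
  [0,0,0,-0.124,0.077,0.16,0.3],
  [0,0,0,-0.124,0.077,0.16,0.3],
  [0,0,0,-0.124,0.077,0.16,0.3],
  [0,0,0,-0.124,0.077,0.16,0.3],
  [0,0,0,-0.124,0.077,0.16,0.3],
], force=50)

```text
clock: 2.0
tool_pos: [667.0, 162.7, 167.7]
tool_rot: [-0.002, 0.601, 0.799, -0.001]
force: [-1.2, 0.1, 0.5]
width: 0.7
```

Run:
```python
from h import *
apply([0,0,0,-.124,.077,.16]);check()
c,im=snap('wrist','d_w.png'); 
import pickle; pickle.dump(c,open('d_w.pkl','wb'))
check()
```

```text
t 2.0 pos [667.  162.7 167.7] err [-1.4  0.5 -2.4] rot err [ 0.0039  0.0012 -0.0001] F [-1.2  0.1  0.5] w 0.7 q [0.05 0.38 0.29 1.49 0.   1.34]
t 2.05 pos [667.3 163.6 170.2] err [-1.   1.4  0.2] rot err [ 0.0009  0.0007 -0.0009] F [0.2 0.4 1.6] w 0.706 q [0.05 0.37 0.29 1.49 0.   1.34]
```

View pics/d_w.png

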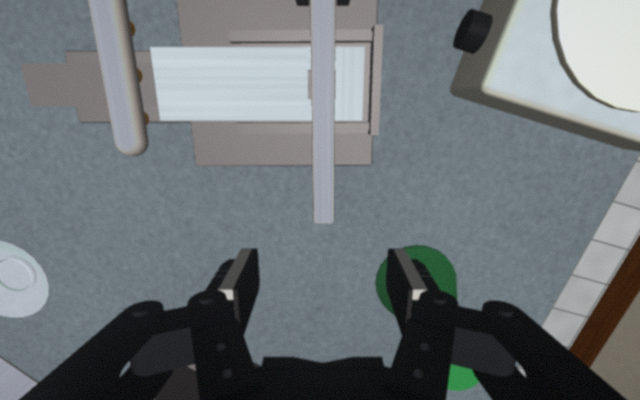

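>>> play_rows([
  [0,0,0,0,0,0.05,0.3],
  [0,0,0,0,0,0.1,0.3],
  [0,0,0,0,0,0.12,0.3],
  [0,0,0,0,0,0.12,0.3],
  [0,0,0,0,0,0.12,0.9],
  [0,0,0,0,0,0.12,0.9],
  [0,0,0,0,0,0.12,0.9],
  [0,0,0,0,0,0.12,0.9],
  [0,0,0,0,0,0.12,0.9],
  [0,0,0,0,0,0.12,0.9],
])

```text
clock: 3.05
tool_pos: [667.7, 162.2, 52.1]
tool_rot: [-0.0, 0.601, 0.799, -0.0]
force: [-9.7, -2.4, 7.0]
width: 0.175
```

Run:
```python
from h import *
apply([0,0,0,0,0,.12]);check()
# arc rows: rotate about stand x through hinge
th=.283; s=json.load(open('stand.json'));T=s['T']
p,r=cmd()
inv=lambda P:(np.array(P)[:2]-T)@np.array([[np.cos(th),-np.sin(th)],[np.sin(th),np.cos(th)]])
print(inv(p))
ax=np.array([np.cos(th),np.sin(th),0])
H=pose(T,th,(20,75,69))[0]
g=p+[0,0,19]
for a in (.1,.3,.5,.7,.9):
    rot=R.from_rotvec(-ax*a); 
    tilt=R.from_rotvec(-ax*a*0.6)
    g2=H+rot.apply(g-H); r2=tilt*r; p2=g2+r2.apply([0,0,19]); print(a,p2.round()); goto(p2,r2)
```

```text
t 3.05 pos [667.7 162.2  52.1] err [-0.6 -0.   2. ] rot err [ 0.0009 -0.0001 -0.0002] F [-9.7 -2.4  7. ] w 0.175 q [ 0.05  0.41  0.12  1.29 -0.    1.34]
[ 19.65483623 -87.8651216 ]
0.1 [668. 162.  66.]
row turn [-0.0001, -0.06, 0.0] shift [-0.0003, 0.0, -0.0163]
0.3 [667. 166.  98.]
row turn [-0.0004, -0.18, 0.0] shift [0.0039, -0.0, -0.0484]
0.5 [664. 176. 129.]
row turn [-0.0006, -0.3, 0.0] shift [0.0143, -0.0, -0.0789]
0.7 [660. 192. 157.]
row turn [-0.0008, -0.42, 0.0] shift [0.0306, -0.0001, -0.1066]
0.9 [654. 212. 180.]
row turn [-0.0011, -0.54, 0.0] shift [0.0519, -0.0001, -0.1303]
```

>>> play_rows([
  [0,-0.03,0,0,0,-0.0082,0.9],
  [0,-0.06,0,-0.0003,0,-0.0163,0.9],
  [0,-0.12,0,0.0015,0,-0.0324,0.9],
  [0,-0.18,0,0.0039,0,-0.0484,0.9],
  [0,-0.24,0,0.0088,0,-0.0637,0.9],
  [0,-0.3,0,0.0143,0,-0.0789,0.9],
  [0,-0.36,0,0.022,0,-0.093,0.9],
  [0,-0.42,0,0.0306,0,-0.1066,0.9],
  [0,-0.42,0,0.0306,0,-0.1066,0.9],
])

```text
clock: 3.95
tool_pos: [658.4, 193.5, 158.6]
tool_rot: [0.168, 0.586, 0.782, -0.127]
force: [-10.7, -3.8, -0.7]
width: 0.179
```

Run:
```python
from h import *
apply([0,-.42,0,.0306,0,-.1066]);check()
th=.283; s=json.load(open('stand.json'));T=s['T']
p,r=cmd();ax=np.array([np.cos(th),np.sin(th),0])
H=pose(T,th,(20,75,69))[0]
g=p-r.apply([0,0,19])
for a in (.1,.2):
    rot=R.from_rotvec(-ax*a); r2=R.from_rotvec(-ax*a*0.6)*r
    g2=H+rot.apply(g-H);  p2=g2+r2.apply([0,0,19]); print(a,p2.round()); goto(p2,r2)
snap('wrist','e_w.png');snap('side','e_s.png')
```

```text
t 3.95 pos [658.4 193.5 158.6] err [-1.5  1.9  1.9] rot err [-0.0002 -0.0039 -0.0031] F [-10.7  -3.8  -0.7] w 0.179 q [ 0.28  0.41  0.27  1.43 -0.42  1.57]
0.1 [657. 201. 169.]
row turn [-0.0001, -0.06, 0.0] shift [0.0041, -0.0, -0.0154]
0.2 [654. 212. 180.]
row turn [-0.0002, -0.12, 0.0001] shift [0.0098, -0.0, -0.0303]
```

View pics/e_w.png

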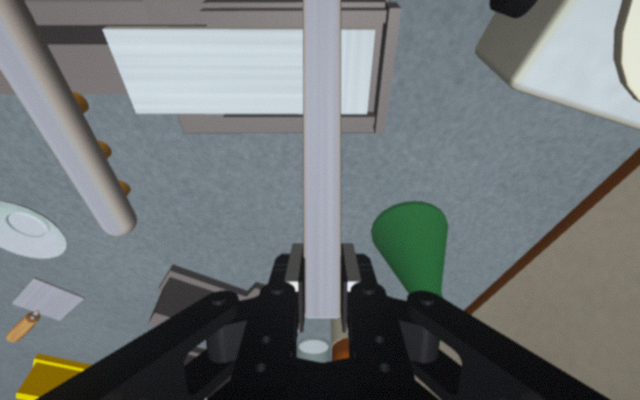

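View pics/e_s.png

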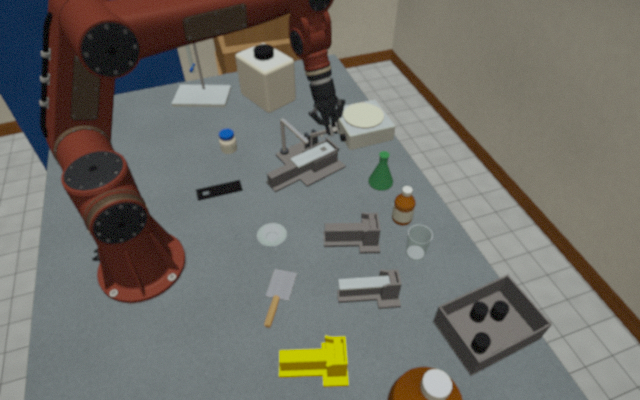

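>>> play_rows([
  [0,-0.06,0,0.0041,0,-0.0154,0.9],
  [0,-0.1,0,0.0075,0,-0.025,0.9],
  [0,-0.1,0,0.0075,0,-0.025,0.9],
  [0,-0.1,0,0.0075,0,-0.025,0.9],
  [0,-0.1,0,0.0075,0,-0.025,0.3],
  [0,-0.1,0,0.0075,0,-0.025,0.3],
  [0,-0.1,0,0.0075,0,-0.025,0.3],
  [0,-0.1,0,0.0075,0,-0.025,0.3],
  [0,-0.1,0,0.0075,0,-0.06,0.3],
  [0,-0.1,0,0.0075,0,-0.11,0.3],
  [0,-0.1,0,0.0075,0,-0.11,0.3],
])

```text
clock: 5.15
tool_pos: [647.1, 243.8, 262.2]
tool_rot: [0.209, 0.581, 0.772, -0.15]
force: [1.4, -0.6, 1.2]
width: 0.701
```

Run:
```python
from h import *
apply([0,-.1,0,.0075,0,-.11]);check()
c,im=snap('wrist','f_w.png')
c,im=snap('side'); crop(im,255,80,355,195,5,'f_s.png',10)
```

```text
t 5.15 pos [647.1 243.8 262.2] err [1.6 2.5 8.2] rot err [-0.0103  0.0006  0.0039] F [ 1.4 -0.6  1.2] w 0.701 q [ 0.39  0.51  0.56  1.67 -0.52  1.69]
```

View pics/f_w.png

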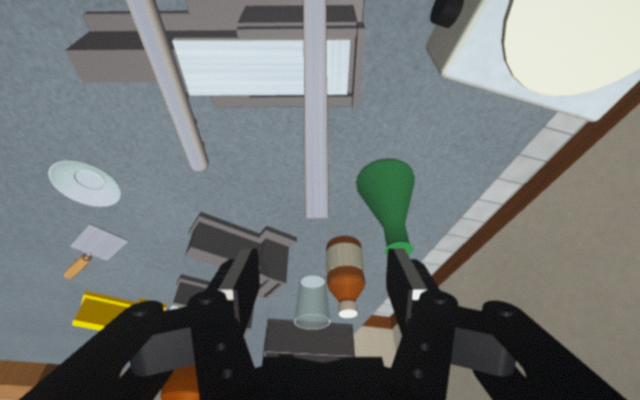

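View pics/f_s.png

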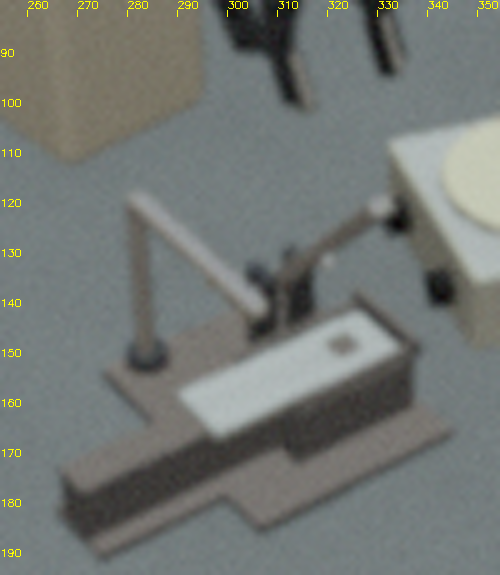

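```bash
cat >> h.py <<'E'
TH=.283; ST=np.array([624.9,241.1])
E
python3 - <<'E'
from h import *
c=optics.calibration('side')
for a in (.6,.75,.8,.9,.95): print(a,proj(c,pose(ST,TH,(20,75-177*np.cos(a),69+177*np.sin(a)))).round(1))
h=.2785; C=[599.35,232.23]
g=pose(C,h,(-63,0,58))[0]
sy=np.array([-np.sin(h),np.cos(h),0])
rt=toolR(h+np.pi/2,-sy,.7)
print(rt.as_matrix().round(2))
p=g+rt.apply([0,0,19+3]); pre=g+rt.apply([0,0,-70]); print(p,pre)
goto([pre[0],pre[1],pre[2]+150],toolR(h+np.pi/2))
pc,rc=cmd(); goto(pc+[-40,-20,100],rc)
setpt=[pre[0],pre[1],pre[2]+150]
E
```

```text
0.6 [[336.2 133.6]]
0.75 [[333.2 125.8]]
0.8 [[332.  123.2]]
0.9 [[329.6 118.1]]
0.95 [[328.3 115.7]]
[[-0.74 -0.27  0.62]
 [-0.21  0.96  0.18]
 [-0.64  0.   -0.76]]
[552.40415573 218.80672811  41.17347188] [495.41979136 202.51313219 111.53895311]
row turn [-0.4069, 0.4079, -1.5297] shift [0.0, -0.155, -0.0087]
row turn [0.0, 0.0, 0.0] shift [-0.0567, -0.044, -0.0827]
```

>>> play_rows([
  [0,0,0,-0.028,-0.022,-0.041,0],
  [0,0,0,-0.0567,-0.044,-0.0827,0],
  [-0.4069,0.4079,-1.5297,0,-0.155,-0.0287,0],
  [-0.4069,0.4079,-1.5297,0,-0.155,-0.0287,0],
  [-0.4069,0.4079,-1.5297,0,-0.155,-0.0287,0],
  [-0.4069,0.4079,-1.5297,0,-0.155,-0.0287,0],
  [-0.4069,0.4079,-1.5297,0,-0.155,-0.0287,0],
  [-0.4069,0.4079,-1.5297,0,-0.155,-0.0287,0],
  [-0.4069,0.4079,-1.5297,0,-0.155,-0.0287,0],
  [-0.4069,0.4079,-1.5297,0,-0.155,-0.0287,0],
  [-0.4069,0.4079,-1.5297,0,-0.155,-0.0287,0],
  [-0.4069,0.4079,-1.5297,0,-0.155,-0.0287,0],
])

```text
clock: 6.45
tool_pos: [492.2, 211.5, 277.8]
tool_rot: [0.035, -0.02, 0.999, -0.027]
force: [0.1, -0.3, 0.4]
width: 1.004
```

>>> play_rows([
  [0,0,0,0,0,0,0],
  [0,0,0,0,0,0,0],
])

```text
clock: 6.65
tool_pos: [492.6, 211.4, 277.8]
tool_rot: [0.036, -0.015, 0.999, -0.028]
force: [0.1, -0.0, 0.4]
width: 1.0
```

Run:
```python
from h import *
apply([-0.4069, 0.4079, -1.5297, 0, -0.155, -0.0287]);check()
```

```text
t 6.65 pos [492.6 211.4 277.8] err [-0.1 -0.6 -1.1] rot err [ 0.0657 -0.0636  0.248 ] F [ 0.1 -0.   0.4] w 1.0 q [ 0.2  -0.14 -0.06  1.59 -0.07  0.17]
```

Run:
```python
from h import *
o,p,r=state(); pc,_=cmd(); setcmd(pc,r)
h=.2785; C=[599.35,232.23]
g=pose(C,h,(-63,0,58))[0]
sy=np.array([-np.sin(h),np.cos(h),0])
rt=toolR(h+np.pi/2,-sy,.7)
pre=g+rt.apply([0,0,-70]); goto(pre,rt)
```

```text
row turn [-0.1493, -0.6325, -0.214] shift [0.0094, -0.0, 0.1674]
```

>>> play_rows([
  [-0.1493,-0.6325,-0.214,0.009,0,0.05,0],
  [-0.1493,-0.6325,-0.214,0.009,0,0.09,0],
  [-0.1493,-0.6325,-0.214,0.009,0,0.13,0],
  [-0.1493,-0.6325,-0.214,0.0094,0,0.1674,0],
  [-0.1493,-0.6325,-0.214,0.0094,0,0.1674,0],
  [-0.1493,-0.6325,-0.214,0.0094,0,0.1674,0],
  [-0.1493,-0.6325,-0.214,0.0094,0,0.1674,0],
])

```text
clock: 7.35
tool_pos: [546.7, 226.1, 83.7]
tool_rot: [0.333, -0.131, 0.933, 0.046]
force: [-0.2, -0.0, 1.7]
width: 0.998
```

Run:
```python
from h import *
import pickle
apply([-0.1493, -0.6325, -0.214, 0.0094, 0, 0.1674]);check()
c,im=snap('wrist','g_w.png');pickle.dump(c,open('g_w.pkl','wb'))
c,im=snap('side','g_s.png')
check()
```

```text
t 7.35 pos [546.7 226.1  83.7] err [ 51.3  23.6 -27.8] rot err [ 0.0016  0.0145 -0.0019] F [-0.2 -0.   1.7] w 0.998 q [ 0.12 -0.84 -1.1   0.64  0.1  -0.13]
t 7.45 pos [543.9 225.5  81.6] err [ 48.5  23.  -29.9] rot err [ 0.0014  0.0226 -0.0008] F [ 0.2 -0.1 -0.4] w 0.999 q [ 0.12 -0.84 -1.1   0.65  0.1  -0.13]
```

View pics/g_w.png

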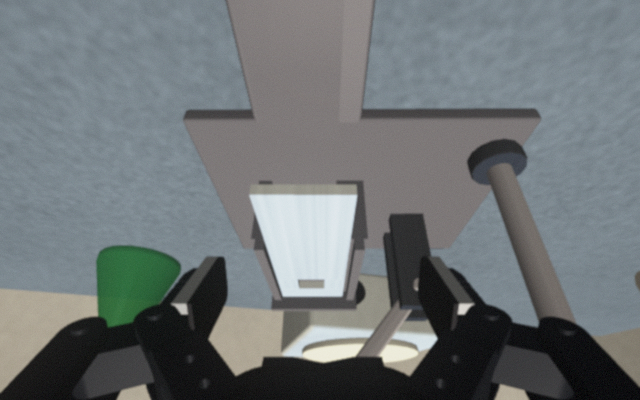

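View pics/g_s.png

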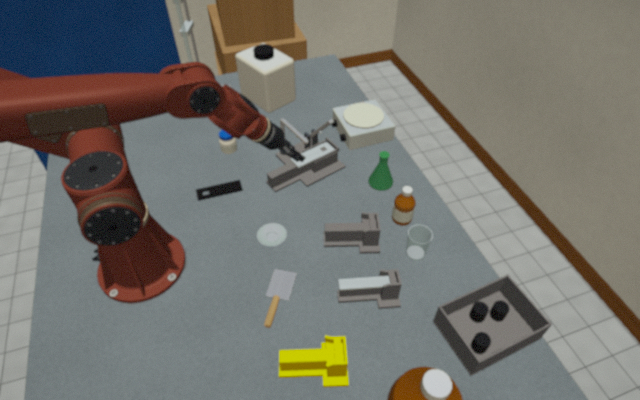

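```bash
cat > kin.py <<'E'
from h import *
from scipy.optimize import least_squares
# q1,q2,q3,q4,q5,q6, pos
D=[([.904286,.104704,.09648,1.563908,0,1.353],[260.2,540.4,230.7]),
([.22,.21,.40,1.76,0,1.51],[559.9,259.8,329.6]),
([.05,.37,.29,1.49,0,1.34],[667.3,163.6,170.2]),
([.05,.41,.12,1.29,0,1.34],[667.7,162.2,52.1]),
([.28,.41,.27,1.43,-.42,1.57],[658.4,193.5,158.6]),
([.2,-.14,-.06,1.59,-.07,.17],[492.6,211.4,277.8]),
([.12,-.84,-1.1,.65,.1,-.13],[543.9,225.5,81.6])]
def fk(q,m):
    r0,L2,L3,e,z0,T,off=m
    q1,q2,q3,q4,q5,q6=q
    a=q2-q3
    er=np.array([np.cos(q1),np.sin(q1),0]);ez=np.array([0,0,1.]);el=np.cross(ez,er)
    w=er*r0+ez*z0+L2*(np.sin(q2)*er+np.cos(q2)*ez)+L3*(np.cos(a)*er-np.sin(a)*ez)+e*(np.sin(a)*er+np.cos(a)*ez)
    p=a+q4
    d=np.cos(p)*er-np.sin(p)*ez; n=-np.sin(p)*er-np.cos(p)*ez
    # j5 yaw about axis n
    d5=R.from_rotvec(n*q5*S).apply(d)
    return w+T*d5+off*el
S=1
E
cat > kfit.py <<'E'
import kin
from kin import *
o,p,r=state(); D[-1]=(o['joint_positions'],p)
for s in (1,-1):
    kin.S=s
    f=lambda m:np.concatenate([fk(q,m)-np.array(p) for q,p in D])
    x=least_squares(f,[100,400,400,0,300,200,130],loss='soft_l1'); print(s,x.x.round(1),x.fun.reshape(-1,3).round(1).tolist())
E
python3 kfit.py
```

```text
1 [ 150.6  -63.1  511.3  202.4 -190.1 -286.3  129.6] [[44.3, 56.4, 1.0], [-1.6, -2.2, 0.2], [-21.2, -1.5, 28.1], [0.9, 1.0, 34.0], [-27.9, 1.2, -16.0], [108.5, 22.2, -2.7], [-0.4, -1.7, -23.3]]
-1 [ 22.9 274.6 545.5  82.2 200.  322.2 129.6] [[7.2, 9.2, -2.1], [-2.1, -2.3, 0.5], [-1.8, -0.5, 2.0], [0.6, 1.0, 0.3], [-0.3, -6.1, 4.3], [16.6, 1.1, -1.2], [-0.8, 1.8, -7.3]]
```

```bash
sed -i "s/,loss='soft_l1'//; s/\[100,400,400,0,300,200,130\]/[50,300,500,50,200,300,130]/" kfit.py; python3 kfit.py
```

```text
1 [ 116.8   17.2  503.4  304.3 -281.7 -196.6  123.8] [[28.7, 27.2, 1.5], [-43.2, -17.4, -4.0], [-25.3, -7.5, 23.9], [20.1, -3.8, 26.3], [-31.9, 32.1, -13.9], [53.9, 11.7, -3.1], [-18.7, -18.6, -30.6]]
-1 [ 25.7 279.5 537.8  96.6 183.7 324.7 130.8] [[3.6, 6.6, -1.6], [-8.7, -2.5, -0.8], [-3.9, 0.6, 2.7], [2.0, 2.3, 2.0], [-1.2, -6.2, 5.5], [10.0, 0.8, -1.4], [-4.1, 2.8, -6.4]]
```

```bash
cat >> kin.py <<'E'
S=-1
M=[25.7,279.5,537.8,96.6,183.7,324.7,130.8]
def ik(p,zt):
    def f(q):
        q6=[*q,0]; P=fk(q6,M); 
        q1,q2,q3,q4,q5=q
        er=np.array([np.cos(q1),np.sin(q1),0]);ez=np.array([0,0,1.]);pt=q2-q3+q4
        d=R.from_rotvec((-np.sin(pt)*er-np.cos(pt)*ez)*q5*S).apply(np.cos(pt)*er-np.sin(pt)*ez)
        return np.r_[(P-p)/100,d-zt]
    s=least_squares(f,[.15,-.1,-.2,1.2,0]); return s.x,np.abs(s.fun).max()
E
python3 - <<'E'
from kin import *
h=.2785; C=[599.35,232.23]; sy=np.array([-np.sin(h),np.cos(h),0])
for t in (0,.3,.5,.6,.7,.8):
  rt=toolR(h+np.pi/2,-sy,t)
  for gx in (-63,-66-40,-63-70,-63-110):
    g=pose(C,h,(gx,0,58))[0]
    for back in (22,-40):
      p=g+rt.apply([0,0,back]); q,e=ik(p,rt.as_matrix()[:,2]); print(t,gx,back,q.round(2),round(e,3), 'BAD' if q[1]<-.8 or q[2]<-1.06 else '')
E
```

```text
0 -63 22 [ 0.15  0.01 -0.36  1.2  -0.  ] 0.0 
0 -63 -40 [ 0.15 -0.02 -0.27  1.32  0.  ] 0.0 
0 -106 22 [ 0.14 -0.15 -0.51  1.21  0.  ] 0.0 
0 -106 -40 [ 0.14 -0.18 -0.42  1.33  0.  ] 0.0 
0 -133 22 [ 0.13 -0.26 -0.61  1.22 -0.  ] 0.0 
0 -133 -40 [ 0.13 -0.28 -0.51  1.34  0.  ] 0.0 
0 -173 22 [ 0.12 -0.42 -0.74  1.25 -0.  ] 0.0 
0 -173 -40 [ 0.12 -0.44 -0.65  1.37  0.  ] 0.0 
0.3 -63 22 [ 0.13 -0.32 -0.69  0.91  0.04] 0.0 
0.3 -63 -40 [ 0.12 -0.43 -0.67  1.04  0.05] 0.0 
0.3 -106 22 [ 0.11 -0.51 -0.84  0.95  0.05] 0.0 
0.3 -106 -40 [ 0.11 -0.62 -0.81  1.09  0.05] 0.0 
0.3 -133 22 [ 0.1  -0.64 -0.93  0.99  0.05] 0.0 
0.3 -133 -40 [ 0.09 -0.75 -0.89  1.13  0.05] 0.0 
0.3 -173 22 [ 0.08 -0.87 -1.08  1.07  0.06] 0.0 BAD
0.3 -173 -40 [ 0.07 -0.96 -1.02  1.21  0.06] 0.0 BAD
0.5 -63 22 [ 0.11 -0.56 -0.91  0.72  0.08] 0.0 
0.5 -63 -40 [ 0.1  -0.73 -0.94  0.88  0.09] 0.0 
0.5 -106 22 [ 0.09 -0.79 -1.07  0.8   0.09] 0.0 BAD
0.5 -106 -40 [ 0.07 -0.97 -1.08  0.97  0.1 ] 0.0 BAD
0.5 -133 22 [ 0.07 -0.96 -1.18  0.87  0.1 ] 0.0 BAD
0.5 -133 -40 [ 0.05 -1.15 -1.18  1.05  0.11] 0.0 BAD
0.5 -173 22 [ 0
[... 654 characters left out ...]
0 BAD
0.7 -106 -40 [ 0.03 -1.52 -1.44  0.96  0.16] 0.0 BAD
0.7 -133 22 [ 0.04 -1.46 -1.5   0.84  0.15] 0.0 BAD
0.7 -133 -40 [ 0.   -2.05 -1.68  1.25  0.18] 0.0 BAD
0.7 -173 22 [ 0.03 -2.03 -1.75  1.22  0.13] 0.041 BAD
0.7 -173 -40 [ 0.01 -2.27 -1.75  1.49  0.14] 0.061 BAD
0.8 -63 22 [ 0.07 -0.94 -1.26  0.46  0.15] 0.0 BAD
0.8 -63 -40 [ 0.04 -1.37 -1.42  0.74  0.17] 0.0 BAD
0.8 -106 22 [ 0.04 -1.41 -1.51  0.68  0.17] 0.0 BAD
0.8 -106 -40 [ 0.02 -2.11 -1.75  1.17  0.17] 0.022 BAD
0.8 -133 22 [ 0.04 -1.93 -1.75  1.    0.16] 0.024 BAD
0.8 -133 -40 [ 0.03 -2.17 -1.75  1.3   0.14] 0.065 BAD
0.8 -173 22 [ 0.06 -2.02 -1.75  1.19  0.1 ] 0.092 BAD
0.8 -173 -40 [ 0.04 -2.26 -1.75  1.47  0.09] 0.123 BAD
```

Run:
```python
from kin import *
o,p,r=state(); setcmd(p,r); check()
h=.2785; C=np.array([599.35,232.23]); sy=np.array([-np.sin(h),np.cos(h),0])
print('tcp in coupon',((p[:2]-C)@np.array([[np.cos(h),-np.sin(h)],[np.sin(h),np.cos(h)]])),p[2])
rt=toolR(h+np.pi/2,-sy,.45)
g=pose(C,h,(-67,0,58))[0]
for b in (-45,-30,0,21):
    P=g+rt.apply([0,0,b]); print(b,P.round(1),ik(P,rt.as_matrix()[:,2])[0].round(2)); goto(P,rt)
c=optics.calibration('wrist'); print(plane(c,[(251,187),(356,186)],61))
```

```text
t 7.45 pos [543.9 225.5  81.6] err [0. 0. 0.] rot err [0. 0. 0.] F [ 0.2 -0.1 -0.4] w 0.999 q [ 0.12 -0.84 -1.1   0.65  0.1  -0.13]
tcp in coupon [-55.15235083   8.81548002] 81.60020675972844
-45 [516.1 208.4  98.5] [ 0.1  -0.68 -0.88  0.93  0.08]
row turn [-0.0014, 0.2274, 0.0006] shift [0.0139, -0.0088, -0.0329]
-30 [522.4 210.2  85. ] [ 0.1  -0.65 -0.88  0.9   0.08]
row turn [-0.0014, 0.2274, 0.0006] shift [0.0173, -0.0088, -0.0183]
0 [534.9 213.8  58. ] [ 0.11 -0.58 -0.88  0.82  0.07]
row turn [-0.0014, 0.2274, 0.0006] shift [0.024, -0.0088, 0.011]
21 [543.7 216.3  39.1] [ 0.11 -0.52 -0.87  0.77  0.07]
row turn [-0.0014, 0.2274, 0.0006] shift [0.0288, -0.0088, 0.0314]
[[522.39073102 187.11906449  61.        ]
 [509.02455346 231.11225247  61.        ]]
```

Run:
```python
from kin import *
import pickle
c=pickle.load(open('g_w.pkl','rb')); im=cv2.imread('pics/g_w.png'); crop(im,230,170,380,310,5,'g1.png',10)
print(plane(c,[(253,195),(356,195)],61), plane(c,[(251,187),(356,186)],55))
h=.2785; print(proj(c,pose([599.35,232.23],h,[(-75,-25,61),(-75,25,61),(75,25,61),(75,-25,61)])))
```

```text
[[534.28225696 189.2862535   61.        ]
 [521.01783735 235.24586403  61.        ]] [[536.7025369  187.87463958  55.        ]
 [521.98745767 235.96665511  55.        ]]
[[249.30622157 194.21731942]
 [357.31732429 194.36888863]
 [341.62858012 295.71892043]
 [282.37546963 295.60439819]]
```

View pics/g1.png

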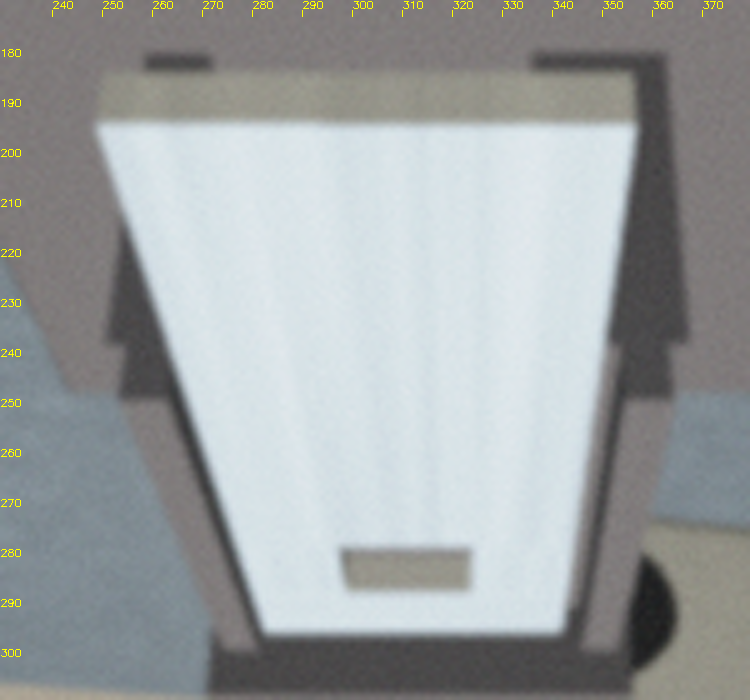

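>>> play_rows([
  [0,0.11,0,0.0139,-0.0088,-0.0329,0],
  [0,0.227,0,0.0139,-0.0088,-0.0329,0],
  [0,0.227,0,0.0139,-0.0088,-0.0329,0],
  [0,0.227,0,0.0139,-0.0088,-0.0329,0],
  [0,0.227,0,0.0139,-0.0088,-0.0329,0],
], force=60)

```text
clock: 7.95
tool_pos: [514.8, 208.1, 97.3]
tool_rot: [0.22, -0.136, 0.966, 0.03]
force: [-0.4, 0.7, -0.2]
width: 0.999
```

Run:
```python
from kin import *
apply([0, 0.227, 0, 0.0139, -0.0088, -0.0329]); check()
o,p,r=state(); 
h=.2785; C=np.array([599.35,232.23]); sy=np.array([-np.sin(h),np.cos(h),0])
rt=toolR(h+np.pi/2,-sy,.45)
g=pose(C,h,(-67,0,58))[0]
for b in (-45,-20,0,21):
    P=g+rt.apply([0,0,b]); goto(P,rt)
c,im=snap('wrist','i_w.png')
```

```text
t 7.95 pos [514.8 208.1  97.3] err [-1.2 -0.3 -1.3] rot err [ 0.0002  0.0034 -0.0016] F [-0.4  0.7 -0.2] w 0.999 q [ 0.11 -0.64 -0.85  0.92  0.07 -0.16]
row turn [-0.0015, 0.0004, 0.0005] shift [-0.0, -0.0, 0.0]
row turn [-0.0015, 0.0004, 0.0005] shift [-0.0, -0.0, 0.025]
row turn [-0.0015, 0.0004, 0.0005] shift [-0.0, 0.0, 0.045]
row turn [-0.0015, 0.0004, 0.0005] shift [0.0, 0.0, 0.066]
```

View pics/i_w.png

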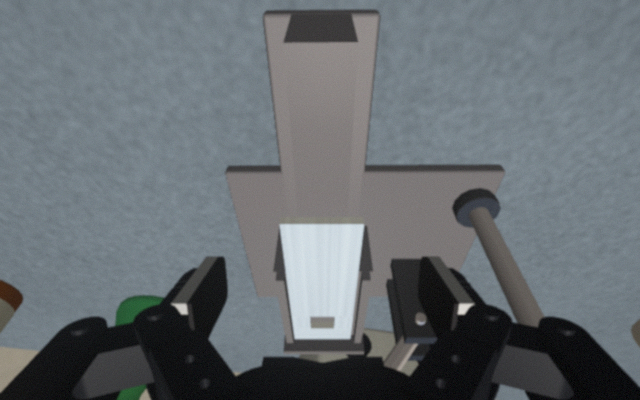

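>>> play_rows([
  [0,0,0,0,0,0.025,0],
  [0,0,0,0,0,0.045,0],
  [0,0,0,0,0,0.066,0],
  [0,0,0,0,0,0.066,0],
  [0,0,0,0,0,0.066,0],
])

```text
clock: 8.5
tool_pos: [542.5, 215.8, 38.6]
tool_rot: [0.22, -0.137, 0.965, 0.03]
force: [-0.0, 0.3, -0.3]
width: 1.001
```

Run:
```python
from kin import *
apply([0,0,0,0,0,.066]); check()
c,im=snap('wrist','j_w.png')
c,im=snap('side'); crop(im,225,90,355,195,5,'j_s.png',10)
```

```text
t 8.5 pos [542.5 215.8  38.6] err [-1.3 -0.5 -0.6] rot err [ 0.0001  0.0027 -0.0025] F [-0.   0.3 -0.3] w 1.001 q [ 0.12 -0.47 -0.85  0.75  0.07 -0.15]
```

View pics/j_w.png

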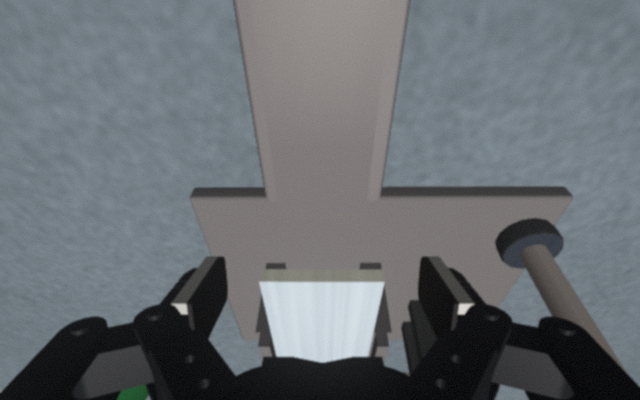

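View pics/j_s.png

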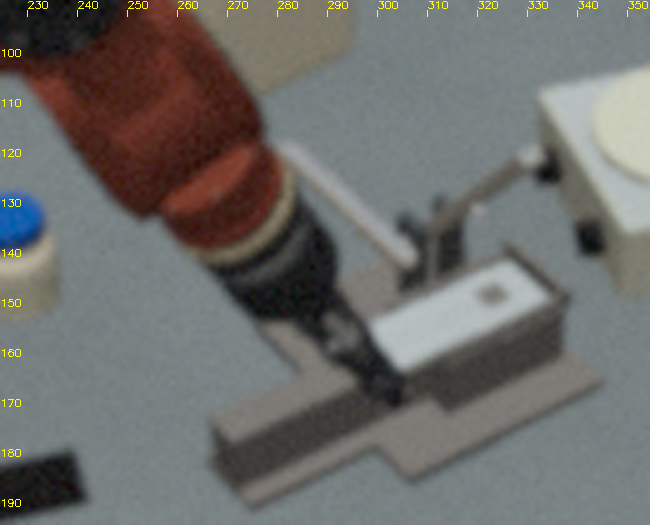

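>>> play_rows([
  [0,0,0,0,0,0,0.6],
  [0,0,0,0,0,0,0.6],
  [0,0,0,0,0,0,0.6],
  [0,0,0,0,0,0,0.6],
  [0,0,0,0,0,0,0.6],
  [0,0,0,0,0,0,0.6],
])

```text
clock: 9.2
tool_pos: [544.1, 215.9, 40.1]
tool_rot: [0.221, -0.137, 0.965, 0.03]
force: [-5.3, -1.3, 7.5]
width: 0.568
```

Run:
```python
from kin import *
check(); p,r=cmd(); h=.2815
for d in (20,47): print(r.inv().apply([-np.cos(h)*d,-np.sin(h)*d,0]).round(1))
rt=r.as_matrix()[:,2]
for d in (0,30,47): print(ik(p-np.array([np.cos(h),np.sin(h),0])*d,rt)[0].round(2))
```

```text
t 9.2 pos [544.1 215.9  40.1] err [ 0.4 -0.4  1. ] rot err [ 0.0005  0.0002 -0.0029] F [-5.3 -1.3  7.5] w 0.568 q [ 0.12 -0.47 -0.85  0.75  0.07 -0.15]
[18.  -0.1 -8.7]
[ 42.3  -0.2 -20.5]
[ 0.11 -0.52 -0.87  0.77  0.07]
[ 0.1  -0.67 -0.98  0.82  0.08]
[ 0.09 -0.76 -1.04  0.85  0.08]
```

>>> play_rows([
  [0,0,0,0.006,0,-0.0035,0.6],
  [0,0,0,0.015,0,-0.008,0.6],
  [0,0,0,0.024,0,-0.0125,0.6],
  [0,0,0,0.033,0,-0.017,0.6],
  [0,0,0,0.0415,0,-0.021,0.6],
  [0,0,0,0.0415,0,-0.021,0.6],
  [0,0,0,0.0415,0,-0.021,0.6],
])

```text
clock: 9.9
tool_pos: [498.9, 202.9, 40.2]
tool_rot: [0.221, -0.137, 0.965, 0.03]
force: [-3.1, 0.2, 4.4]
width: 0.569
```

Run:
```python
from kin import *
apply([0,0,0,.0415,0,-.021]); check()
c,im=snap('side'); crop(im,225,90,355,195,5,'k_s.png',10)
c,im=snap('top'); crop(im,170,140,270,255,5,'k_t.png',10)
```

```text
t 9.9 pos [498.9 202.9  40.2] err [-0.1 -0.6  0.2] rot err [ 0.0004  0.001  -0.0028] F [-3.1  0.2  4.4] w 0.569 q [ 0.1  -0.68 -0.98  0.83  0.08 -0.17]
```

View pics/k_s.png

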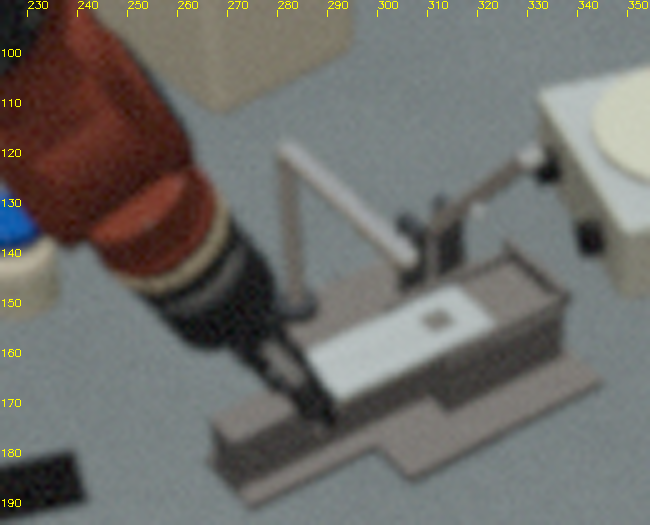

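View pics/k_t.png

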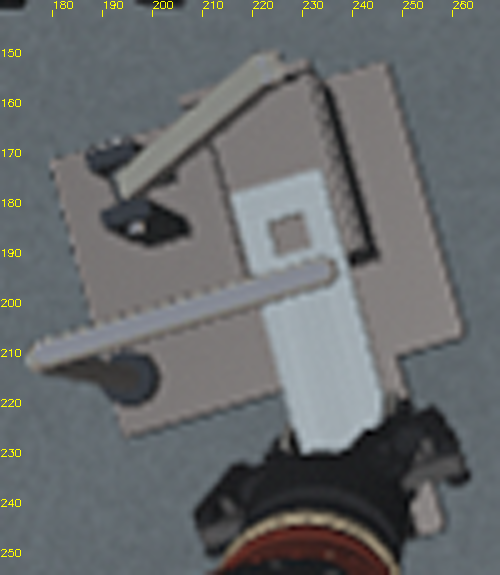

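Run:
```python
from kin import *
p,r=cmd(); 
o,pm,rm=state()
h=.2785
C=np.array([599.35,232.23])-45.8*np.array([np.cos(.2815),np.sin(.2815)])
print(C)
u=(pose(C,h,(-62,0,0))[0])
for z in (75,41): goto([u[0],u[1],z],toolR(h+np.pi/2)); print(ik(np.array([u[0],u[1],z]),np.array([0,0,-1]))[0].round(2))
print(r.inv().apply([0,0,45]),u)
```

```text
[555.35269607 219.50690105]
row turn [-0.0016, 0.4504, 0.0001] shift [-0.0122, -0.0002, -0.033]
[ 0.14 -0.18 -0.46  1.28  0.  ]
row turn [-0.0016, 0.4504, 0.0001] shift [0.0026, -0.0001, -0.0024]
[ 0.14 -0.16 -0.51  1.22  0.  ]
[-19.58912507  -0.06885498 -40.51248496] [495.74162486 202.46224824   0.        ]
```

>>> play_rows([
  [0,0,0,0,0,0,0],
  [0,0,0,0,0,0,0],
  [0,0,0,0,0,0,0],
  [0,0,0,0,0,0,0],
  [0,0.1,0,-0.0122,0,-0.033,0],
  [0,0.25,0,-0.0122,0,-0.033,0],
  [0,0.45,0,-0.0122,0,-0.033,0],
  [0,0.45,0,-0.0122,0,-0.033,0],
  [0,0.45,0,-0.0122,0,-0.033,0],
  [0,0.45,0,-0.0122,0,-0.033,0],
])

```text
clock: 11.0
tool_pos: [496.0, 202.1, 73.7]
tool_rot: [-0.002, -0.14, 0.99, -0.002]
force: [0.4, 0.0, 0.8]
width: 1.0
```

Run:
```python
from kin import *
import pickle
apply([0,.45,0,-.0122,0,-.033]); check()
c,im=snap('wrist','l_w.png');pickle.dump(c,open('l_w.pkl','wb'))
C=np.array([555.35,219.5]);h=.2785
print(proj(c,pose(C,h,[(-75,-25,61),(-75,25,61),(75,25,61),(75,-25,61)])))
check()
```

```text
t 11.0 pos [496.  202.1  73.7] err [ 0.3 -0.5 -1.3] rot err [ 0.0011  0.0042 -0.0024] F [0.4 0.  0.8] w 1.0 q [ 0.14 -0.05 -0.35  1.28 -0.   -0.14]
[[273.30653949 224.5022356 ]
 [371.77048018 224.68524944]
 [361.32674614 444.19244004]
 [283.16684173 443.94156132]]
t 11.05 pos [495.8 202.2  74.2] err [ 0.1 -0.4 -0.8] rot err [ 0.0012  0.0022 -0.0025] F [-0.3  0.1  0.6] w 1.0 q [ 0.14 -0.06 -0.35  1.28 -0.   -0.14]
```

View pics/l_w.png

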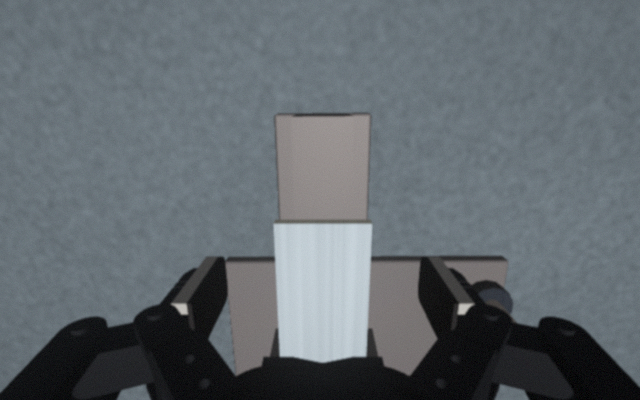

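>>> play_rows([
  [0,0,0,0,0,0.02,0],
  [0,0,0,0,0,0.034,0],
  [0,0,0,0,0,0.034,0],
  [0,0,0,0,0,0.034,0.6],
  [0,0,0,0,0,0.034,0.6],
  [0,0,0,0,0,0.034,0.6],
  [0,0,0,0,0,0.034,0.6],
  [0,0,0,0,0,0.034,0.6],
  [0,0,0,0,0,0.034,0.6],
])

```text
clock: 11.95
tool_pos: [496.4, 202.2, 42.4]
tool_rot: [0.001, -0.14, 0.99, -0.002]
force: [-1.9, -1.1, 6.2]
width: 0.564
```

Run:
```python
from kin import *
apply([0,0,0,0,0,.034]); check()
```

```text
t 11.95 pos [496.4 202.2  42.4] err [ 0.6 -0.4  1.4] rot err [ 0.0016 -0.0003 -0.0025] F [-1.9 -1.1  6.2] w 0.564 q [ 0.14 -0.04 -0.39  1.21 -0.   -0.14]
```

>>> play_rows([
  [0,0,0,0.01,0,-0.001,0.6],
  [0,0,0,0.025,0,-0.001,0.6],
  [0,0,0,0.04,0,-0.001,0.6],
  [0,0,0,0.055,0,-0.001,0.6],
  [0,0,0,0.066,0,-0.001,0.6],
  [0,0,0,0.066,0,-0.001,0.6],
  [0,0,0,0.066,0,-0.001,0],
  [0,0,0,0.066,0,-0.001,0],
  [0,0,0,0.066,0,-0.001,0],
  [0,0,0,0.066,0,-0.001,0],
  [0,0,0,0.066,0,-0.03,0],
  [0,0,0,0.066,0,-0.03,0],
])

```text
clock: 13.15
tool_pos: [434.1, 184.1, 74.0]
tool_rot: [0.002, -0.14, 0.99, -0.002]
force: [0.7, 0.3, -0.3]
width: 0.999
```

Run:
```python
from kin import *
import pickle
apply([0,0,0,.066,0,-.03]); check()
c,im=snap('wrist','m_w.png');pickle.dump(c,open('m_w.pkl','wb'))
C=np.array([555.35,219.5])-66*np.array([np.cos(.28),np.sin(.28)]);h=.2785
print(C,proj(c,pose(C,h,[(-75,-25,61),(-75,25,61),(75,25,61),(75,-25,61)])))
check()
c,im=snap('top'); crop(im,170,140,270,255,5,'m_t.png',10)
```

```text
t 13.15 pos [434.1 184.1  74. ] err [ 1.9 -0.4  3. ] rot err [ 0.0021 -0.0025 -0.0024] F [ 0.7  0.3 -0.3] w 0.999 q [ 0.12 -0.27 -0.54  1.29 -0.   -0.16]
[491.92034107 201.26052719] [[273.70413945 221.33797776]
 [372.31619413 221.56679605]
 [361.53397853 440.42598092]
 [283.64181118 440.094683  ]]
t 13.2 pos [433.6 184.   72.5] err [ 1.4 -0.5  1.6] rot err [ 0.0019 -0.0014 -0.0024] F [0.5 0.5 0.2] w 1.002 q [ 0.12 -0.27 -0.55  1.29 -0.   -0.16]
```

View pics/m_w.png

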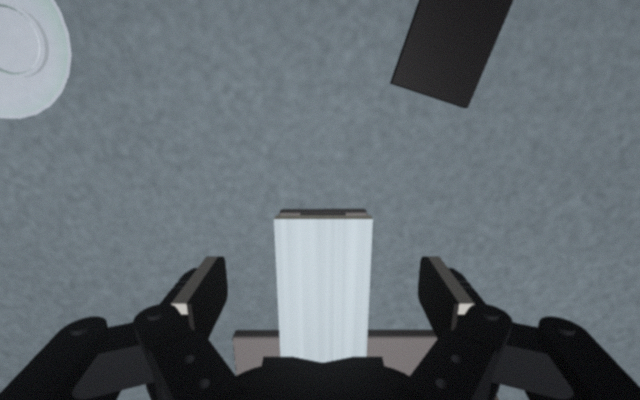

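View pics/m_t.png

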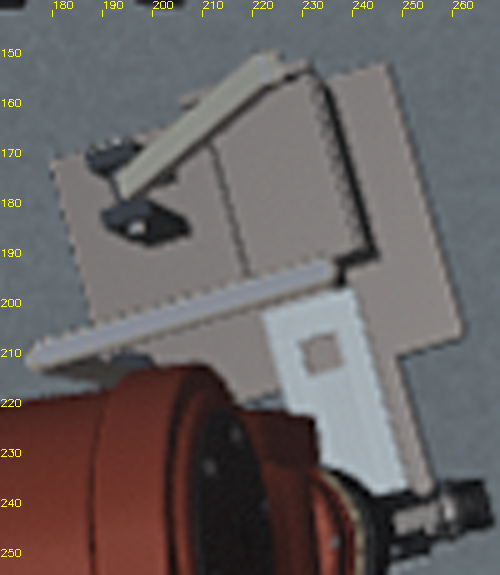

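Run:
```python
from kin import *
p,r=cmd()
print(p)
rt=toolR(-.284+np.pi/2)
goto([p[0]-20,p[1],250],r)
goto([690,-100,290],rt); print(ik(np.array([690,-100,290.]),np.array([0,0,-1]))[0].round(2))
```

```text
[432.2799456  184.48473671  70.95420226]
row turn [0.0, 0.0, 0.0] shift [0.0192, 0.0052, -0.1791]
row turn [-0.0014, 0.0008, 0.5623] shift [-0.1697, -0.3447, -0.2185]
[-0.33  0.56  0.75  1.76  0.  ]
```

>>> play_rows([
  [0,0,0,0.005,0,-0.05,0],
  [0,0,0,0.01,0,-0.1,0],
  [0,0,0,0.01,0,-0.15,0],
  [0,0,0.5623,-0.1697,-0.3447,-0.2185,0],
  [0,0,0.5623,-0.1697,-0.3447,-0.2185,0],
  [0,0,0.5623,-0.1697,-0.3447,-0.2185,0],
  [0,0,0.5623,-0.1697,-0.3447,-0.2185,0],
  [0,0,0.5623,-0.1697,-0.3447,-0.2185,0],
  [0,0,0.5623,-0.1697,-0.3447,-0.2185,0],
  [0,0,0.5623,-0.1697,-0.3447,-0.2185,0],
  [0,0,0.5623,-0.1697,-0.3447,-0.2185,0],
  [0,0,0.5623,-0.1697,-0.3447,-0.2185,0],
])

```text
clock: 14.45
tool_pos: [693.6, -104.6, 284.8]
tool_rot: [-0.002, 0.142, 0.99, -0.001]
force: [-0.0, 0.7, -0.9]
width: 1.0
```

Run:
```python
from kin import *
import pickle
apply([0, 0, 0.5623, -0.1697, -0.3447, -0.2185]); check()
c,im=snap('wrist','n_w.png');pickle.dump(c,open('n_w.pkl','wb'))
check()
```

```text
t 14.45 pos [ 693.6 -104.6  284.8] err [ 3.6 -4.5 -5.3] rot err [0.0025 0.0052 0.0018] F [-0.   0.7 -0.9] w 1.0 q [-0.33  0.48  0.63  1.73 -0.   -0.05]
t 14.5 pos [ 692.  -102.1  285.8] err [ 2.  -2.1 -4.2] rot err [0.0019 0.0053 0.0004] F [-0.3  0.6 -0.3] w 0.998 q [-0.33  0.47  0.63  1.73 -0.   -0.05]
```

View pics/n_w.png

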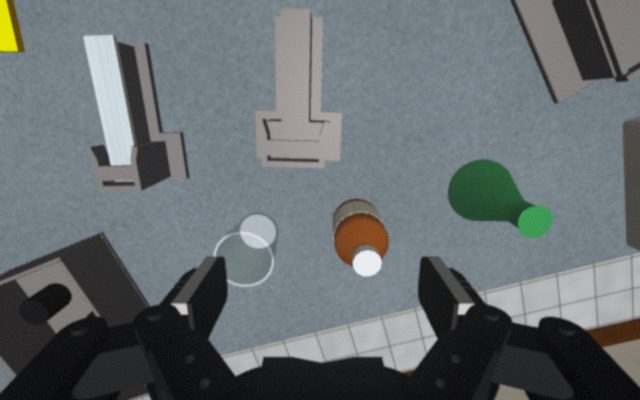

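Run:
```python
from kin import *
import pickle
check()
c,im=snap('wrist','n2_w.png');pickle.dump(c,open('n2_w.pkl','wb'))
c2=optics.calibration('wrist'); print(np.abs(c2['world_to_cam']-c['world_to_cam']).max())
check()
crop(im,245,0,355,175,5,'n2c.png',10)
im=cv2.imread('pics/n2c.png'); cv2.imwrite('pics/n2c.png',cv2.resize(im,None,fx=.68,fy=.68)) if 0 else None
crop(cv2.imread('pics/n2_w.png'),250,0,350,90,6,'n2a.png',10);crop(cv2.imread('pics/n2_w.png'),250,90,350,175,6,'n2b.png',10)
```

```text
t 14.5 pos [ 692.  -102.1  285.8] err [ 2.  -2.1 -4.2] rot err [0.0019 0.0053 0.0004] F [-0.3  0.6 -0.3] w 0.998 q [-0.33  0.47  0.63  1.73 -0.   -0.05]
0.9931183323961648
t 14.55 pos [ 691.  -100.5  287.4] err [ 1.  -0.4 -2.6] rot err [ 0.0017  0.0042 -0.0011] F [-0.6 -0.1  0.8] w 1.0 q [-0.33  0.47  0.62  1.73 -0.   -0.05]
```

View pics/n2a.png

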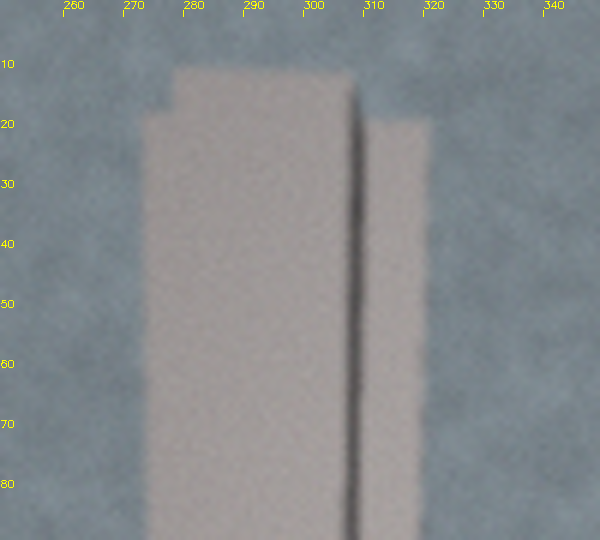

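View pics/n2b.png

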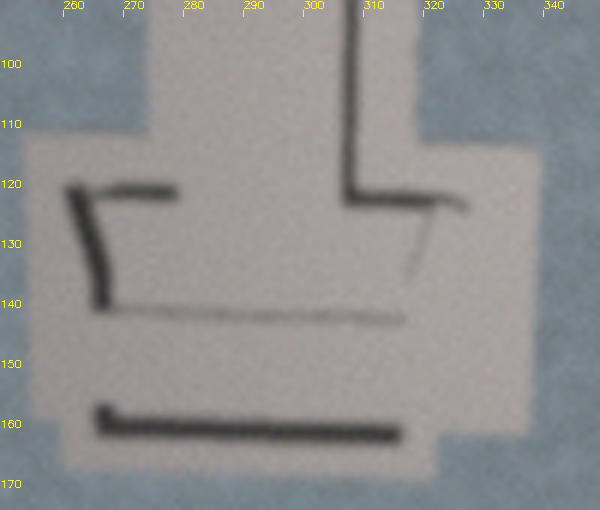

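Run:
```python
from kin import *
import pickle
snap('wrist');snap('wrist');check()
c,im=snap('wrist','n3_w.png');pickle.dump(c,open('n3_w.pkl','wb'))
check()
crop(im,250,0,350,90,6,'n3a.png',10);crop(im,250,90,350,175,6,'n3b.png',10)
```

```text
t 14.65 pos [690.2 -98.8 289.9] err [ 0.3  1.3 -0.1] rot err [ 0.0018  0.0015 -0.0031] F [0.2 0.1 0.1] w 1.0 q [-0.33  0.46  0.62  1.73 -0.   -0.05]
t 14.7 pos [690.1 -98.5 290.7] err [0.2 1.5 0.7] rot err [ 0.0019  0.0005 -0.0035] F [ 0.  -0.3  0.1] w 0.999 q [-0.33  0.46  0.62  1.73 -0.   -0.05]
```

View pics/n3a.png

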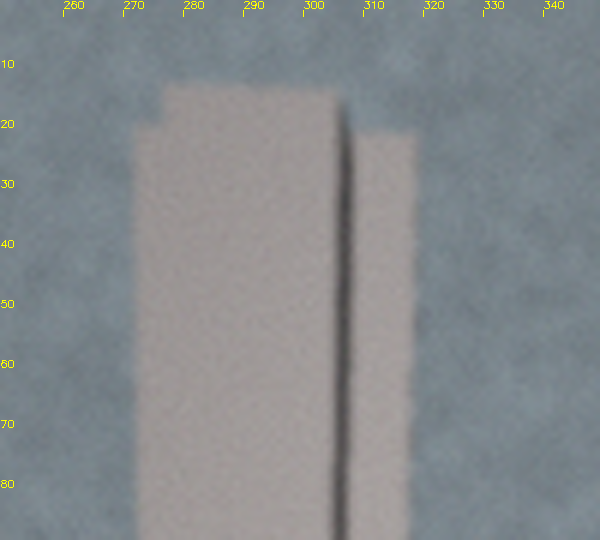

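View pics/n3b.png

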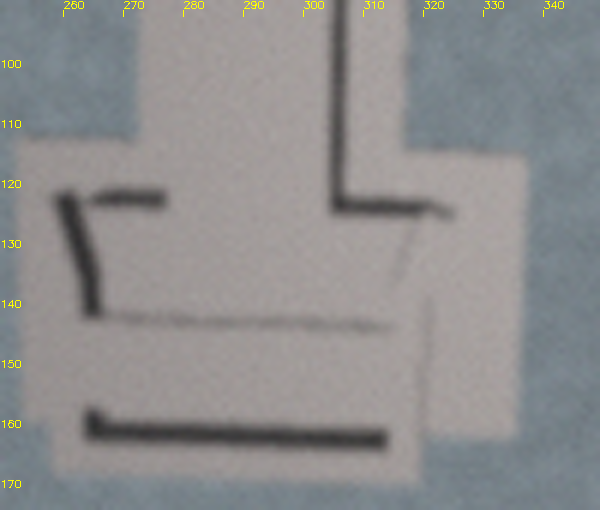

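Run:
```python
from kin import *
import pickle
c=pickle.load(open('n3_w.pkl','rb'))
a=plane(c,[(276.7,14),(306.5,14.2)],60)
e=plane(c,[(305.7,17),(304.7,122.8)],60)
b=plane(c,[(271.7,20.7),(319.2,21.5),(272.8,112.3),(317,114.5),(252.5,112.5),(337.3,115.7),(335.8,162.5),(253.5,159.5)],10)
print(a.round(1),e.round(1),b.round(1),sep='\n')
ang=lambda p,q:np.arctan2(*(q-p)[1::-1])
print('width',np.linalg.norm(a[1]-a[0]), 'yaws',ang(e[0],e[1]),ang(b[0],b[2]),ang(b[1],b[3]),ang(b[5],b[6]),ang(b[7],b[4])+np.pi, 'perp',ang(a[0],a[1])-np.pi/2,ang(b[0],b[1])-np.pi/2,ang(b[4],b[5])-np.pi/2)
th=-.285
Rm=np.array([[np.cos(th),-np.sin(th)],[np.sin(th),np.cos(th)]])
ref=a[:,:2].mean(0)
for n,P in(('a',a),('e',e),('b',b)): print(n,((P[:,:2]-ref)@Rm+[-110,0]).round(1).tolist())
```

```text
[[525.8 -99.3  60. ]
 [534.4 -70.3  60. ]]
[[ 536.6  -71.8   60. ]
 [ 636.7 -103.6   60. ]]
[[ 518.2 -110.    10. ]
 [ 534.3  -57.4   10. ]
 [ 615.7 -141.6   10. ]
 [ 633.6  -89.4   10. ]
 [ 608.9 -166.1   10. ]
 [ 642.1  -65.4   10. ]
 [ 698.6  -83.    10. ]
 [ 665.  -184.8   10. ]]
width 30.25328813384439 yaws -0.3073667473044682 -0.31353319019834225 -0.3111937821262704 -0.3018282275819164 5.9612009858264265 perp -0.28855214062345924 -0.2976284554714401 -0.3185302371985781
a [[-110.1, -15.1], [-109.9, 15.1]]
e [[-107.4, 14.3], [-2.4, 11.9]]
b [[-114.4, -27.5], [-113.7, 27.5], [-11.9, -30.5], [-9.4, 24.7], [-11.5, -55.8], [-8.0, 50.1], [51.2, 49.1], [47.6, -58.0]]
```

Run:
```python
from kin import *
import pickle
c=pickle.load(open('n3_w.pkl','rb'))
a=plane(c,[(276.7,14),(306.5,14.2)],60)
e=plane(c,[(305.7,17),(304.7,122.8)],60)
b=plane(c,[(271.7,20.7),(319.2,21.5),(272.8,112.3),(317,114.5),(252.5,112.5),(337.3,115.7),(335.8,162.5),(253.5,159.5)],10)
m=[(-110,-15),(-110,15),(-107,15),(-2,15),(-114,-27.5),(-114,27.5),(-10,-27.5),(-10,27.5),(-10,-53),(-10,53),(50,53),(50,-53)]
t,th,er=rigid(m,np.r_[a,e,b]); print(t,th,er.tolist())
# cross-check top camera: rail top front corners etc
ct=optics.calibration('top')
pts=pose(t,th,[(-110,-15,60),(-110,15,60),(0,15,60),(0,-15,60),(-114,-27.5,10),(-114,27.5,10),(50,53,10),(50,-53,10),(-10,53,10),(-10,-53,10)])
im=cv2.imread('pics/a_top.png'); s=6;x0,y0=325,140
o=cv2.resize(im[140:225,325:390],None,fx=s,fy=s,interpolation=cv2.INTER_CUBIC)
for u,v in proj(ct,pts): cv2.circle(o,(int((u-x0+.5)*s),int((v-y0+.5)*s)),2,(0,0,255),-1)
cv2.imwrite('pics/chk.png',o)
json.dump({'T':list(t),'th':th},open('cradle.json','w'))
```

```text
[ 634.45755165 -118.67639154] -0.3126799600932492 [[-0.6, 0.2], [0.0, -0.3], [0.7, 0.3], [0.5, -0.2], [-0.6, 0.2], [0.2, -0.0], [0.8, -0.1], [-0.2, -0.1], [-0.2, 0.0], [-0.8, 0.2], [-0.2, -0.7], [0.7, 0.3]]
```

View pics/chk.png

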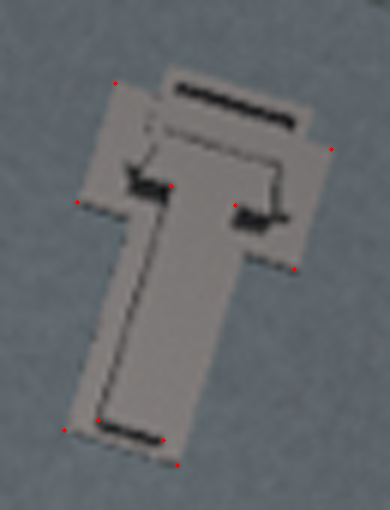

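Run:
```python
from kin import *
import pickle
c=pickle.load(open('m_w.pkl','rb'))
im=cv2.imread('pics/m_w.png'); crop(im,260,200,390,300,6,'m1.png',10)
f=plane(c,[(274.3,218.5),(372.3,218.7)],61); h=.2785
mid=f.mean(0)[:2]; print(f, mid+75*np.array([np.cos(h),np.sin(h)]), np.arctan2(*(f[1]-f[0])[1::-1])-np.pi/2)
p,r=cmd(); o,pm,rm=state(); 
print(pm-p)
u=pose([491.5,201],h,(-3,0,0))[0]
rt=toolR(h+np.pi/2)
goto([u[0],u[1],250],rt); goto([u[0],u[1],130],rt); print(u)
```

```text
[[425.10734529 156.53622683  61.        ]
 [411.47143122 204.17693362  61.        ]] [490.39955504 200.97511185] 0.2787708489355407
[0.17660229 1.52585604 0.65364456]
row turn [-0.0014, 0.0008, -0.5625] shift [0.2775, 0.2318, 0.0395]
row turn [-0.0014, 0.0008, -0.5625] shift [0.2776, 0.2319, 0.1595]
[488.61559333 200.17525873   0.        ]
```

View pics/m1.png

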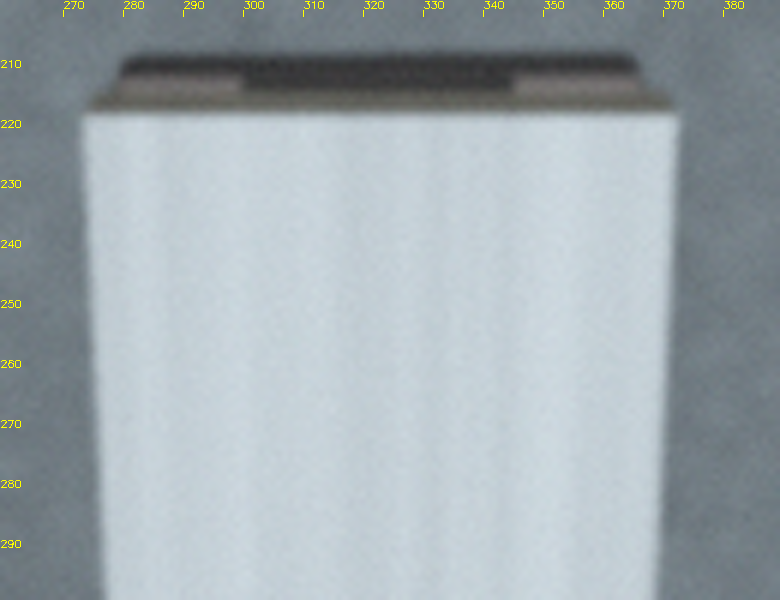

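>>> play_rows([
  [0,0,-0.5625,0.2775,0.2318,0.0395,0],
  [0,0,-0.5625,0.2775,0.2318,0.0395,0],
  [0,0,-0.5625,0.2775,0.2318,0.0395,0],
  [0,0,-0.5625,0.2775,0.2318,0.0395,0],
  [0,0,-0.5625,0.2775,0.2318,0.0395,0],
  [0,0,-0.5625,0.2775,0.2318,0.0395,0],
  [0,0,-0.5625,0.2775,0.2318,0.0395,0],
  [0,0,-0.5625,0.2775,0.2318,0.0395,0],
  [0,0,-0.5625,0.2775,0.2318,0.0395,0],
  [0,0,-0.5625,0.2775,0.2318,0.0395,0],
  [0,0,-0.5625,0.2775,0.2318,0.0395,0],
])

```text
clock: 15.8
tool_pos: [489.2, 199.1, 250.2]
tool_rot: [0.0, -0.139, 0.99, -0.002]
force: [-0.2, 0.1, -0.7]
width: 1.002
```

Run:
```python
from kin import *
apply([0, 0, -0.5625, 0.2775, 0.2318, 0.0395]); check()
h=.2785
u=pose([490.5,201],h,(-3,0,0))[0]
rt=toolR(h+np.pi/2)
goto([u[0],u[1],100],rt); goto([u[0],u[1],40],rt); print(u)
```

```text
t 15.8 pos [489.2 199.1 250.2] err [ 0.6 -1.1  0.2] rot err [ 0.0018  0.0007 -0.0014] F [-0.2  0.1 -0.7] w 1.002 q [ 0.14 -0.11 -0.08  1.6  -0.   -0.14]
row turn [-0.0015, 0.0004, -0.0] shift [0.001, 0.0005, 0.15]
row turn [-0.0015, 0.0004, -0.0] shift [0.001, 0.0006, 0.21]
[487.61559333 200.17525873   0.        ]
```

>>> play_rows([
  [0,0,0,0.001,0.0005,0.05,0],
  [0,0,0,0.001,0.0005,0.1,0],
  [0,0,0,0.001,0.0005,0.15,0],
  [0,0,0,0.001,0.0005,0.185,0],
  [0,0,0,0.001,0.0005,0.21,0],
  [0,0,0,0.001,0.0005,0.21,0],
  [0,0,0,0.001,0.0005,0.21,0.6],
  [0,0,0,0.001,0.0005,0.21,0.6],
  [0,0,0,0.001,0.0005,0.21,0.6],
  [0,0,0,0.001,0.0005,0.21,0.6],
  [0,0,0,0.001,0.0005,0.21,0.6],
  [0,0,0,0.001,0.0005,0.21,0.6],
])

```text
clock: 17.0
tool_pos: [489.2, 199.5, 42.5]
tool_rot: [0.001, -0.14, 0.99, -0.002]
force: [-0.3, -2.0, 5.5]
width: 0.569
```

Run:
```python
from kin import *
apply([0,0,0,.001,.0005,.21]); check()
snap('wrist','o_w.png')
```

```text
t 17.0 pos [489.2 199.5  42.5] err [ 1.6 -0.6  2.5] rot err [ 0.0025 -0.0021 -0.0022] F [-0.3 -2.   5.5] w 0.569 q [ 0.14 -0.06 -0.42  1.21 -0.   -0.14]
```

View pics/o_w.png

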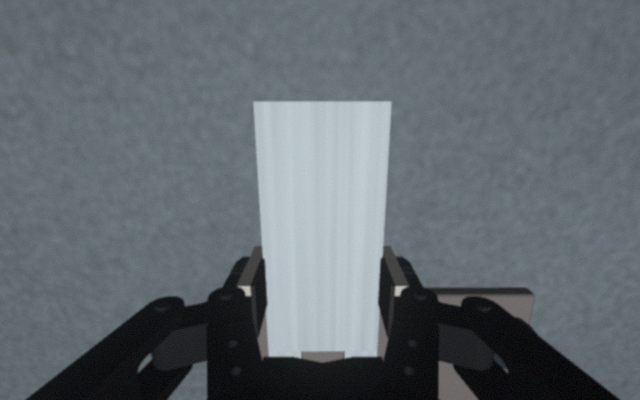

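>>> play_rows([
  [0,0,0,0,0,-0.008,0.6],
  [0,0,0,0,0,-0.018,0.6],
  [0,0,0,0,0,-0.018,0.6],
  [0,0,0,0,0,-0.018,0.6],
], force=80)

```text
clock: 17.45
tool_pos: [487.9, 199.7, 58.6]
tool_rot: [0.0, -0.14, 0.99, -0.002]
force: [-0.1, 0.1, -1.6]
width: 0.558
```

Run:
```python
from kin import *
apply([0,0,0,0,0,-.018]); check()
c,im=snap('wrist','p_w.png')
c,im=snap('side','p_s.png');crop(im,225,90,355,195,5,'p_s.png',10)
```

```text
t 17.45 pos [487.9 199.7  58.6] err [ 0.3 -0.5  0.6] rot err [ 0.0016  0.0004 -0.0025] F [-0.1  0.1 -1.6] w 0.558 q [ 0.14 -0.08 -0.4   1.25 -0.   -0.14]
```

View pics/p_w.png

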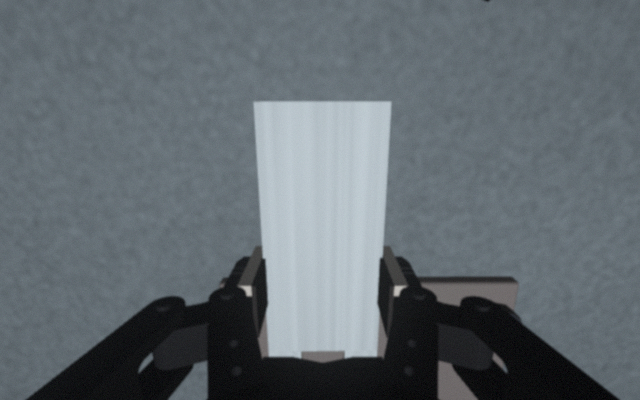

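View pics/p_s.png

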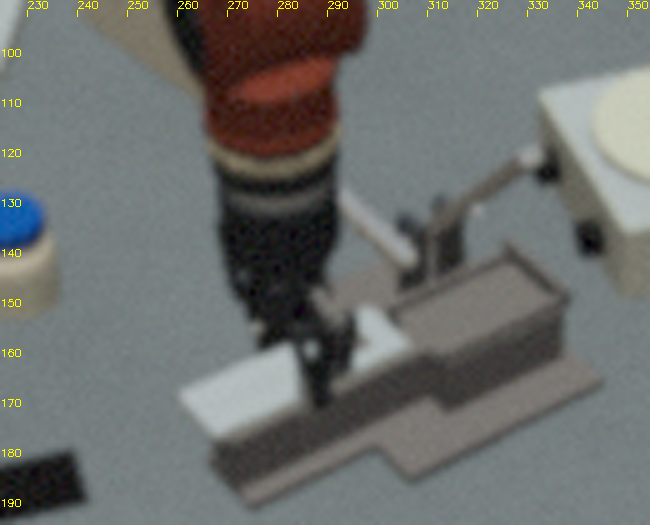

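Run:
```python
from kin import *
import pickle
im=cv2.imread('pics/p_w.png'); crop(im,245,90,400,150,5,'p1.png',10)
c=optics.calibration('wrist'); o,p,r=state(); print(p)
f=plane(c,[(254.2,101),(391.2,101)],p[2]+18.5)
g=r.inv().apply(f-p); print('front corners in tool',g.round(1), np.linalg.norm(f[1]-f[0]))
e=plane(c,[(265,250),(386,250)],p[2]+18.5); print(r.inv().apply(e-p).round(1))
```

```text
[487.34715082 199.54216809  57.7463433 ]
front corners in tool [[ 73.4 -24.3 -18.3]
 [ 73.3  25.5 -18.5]] 49.77119847202711
[[ 14.  -23.5 -18.4]
 [ 14.   26.8 -18.6]]
```

View pics/p1.png

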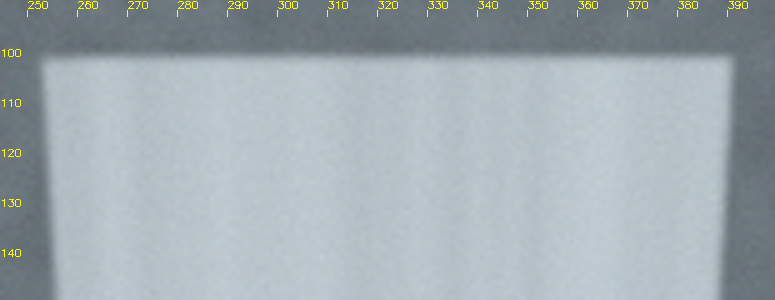

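```bash
cat > place.py <<'E'
from kin import *
cr=json.load(open('cradle.json'));CT=np.array(cr['T']);CH=cr['th']
OFF=np.array([-1.7,.4])
def tgt(x,U,dy=0,dh=0):
    rt=toolR(CH+dh+np.pi/2); O=pose(CT,CH,(x,dy,0))[0]
    P=O-rt.apply([OFF[0],OFF[1],0]); P[2]=U-12.5; return P,rt
E
python3 - <<'E'
from place import *
c=optics.calibration('wrist'); o,p,r=state()
e=plane(c,[(253.5,101),(390.5,101),(255.9,149.5),(388.5,149.5)],p[2]+18.5); print(r.inv().apply(e-p).round(1))
p,r=cmd(); print(r.inv().apply([-50*np.cos(.28),-50*np.sin(.28),0]))
goto([440,186,150],r)
goto(*tgt(-92,110)); goto(*tgt(-92,67)); print(tgt(-92,67)[0])
print(ik(np.array([440,186,150.]),np.array([0,0,-1]))[0].round(2))
E
```

```text
[[ 73.4 -24.6 -18.3]
 [ 73.3  25.2 -18.5]
 [ 55.8 -24.8 -18.3]
 [ 55.7  25.5 -18.5]]
[ 4.99999392e+01 -7.55772151e-02 -1.92426610e-02]
row turn [0.0, 0.0, 0.0] shift [0.0496, -0.0006, -0.092]
row turn [-0.0014, 0.0008, 0.5912] shift [0.0245, -0.2951, -0.0391]
row turn [-0.0014, 0.0008, 0.5912] shift [0.0245, -0.295, 0.0039]
[545.17777657 -90.23396265  54.5       ]
[ 0.12 -0.41 -0.52  1.46  0.  ]
```

>>> play_rows([
  [0,0,0,0.012,0,0,0.6],
  [0,0,0,0.03,0,0,0.6],
  [0,0,0,0.05,0,0,0.6],
  [0,0,0,0.05,0,-0.02,0.6],
  [0,0,0,0.05,0,-0.05,0.6],
  [0,0,0,0.05,0,-0.08,0.6],
  [0,0,0.1,0.048,-0.03,-0.092,0.6],
  [0,0,0.2,0.045,-0.06,-0.092,0.6],
  [0,0,0.3,0.04,-0.1,-0.092,0.6],
  [0,0,0.4,0.036,-0.14,-0.092,0.6],
  [0,0,0.5,0.032,-0.18,-0.092,0.6],
  [0,0,0.59,0.028,-0.22,-0.085,0.6],
])

```text
clock: 18.75
tool_pos: [522.3, -21.0, 144.0]
tool_rot: [0.001, 0.156, 0.988, -0.002]
force: [0.6, -0.0, -1.0]
width: 0.556
```

Run:
```python
from place import *
apply([0, 0, 0.59, 0.028, -0.22, -0.085]); check()
goto(*tgt(-92,110)); goto(*tgt(-92,67))
```

```text
t 18.75 pos [522.3 -21.  144. ] err [ 1.2 -2.   0.7] rot err [ 0.0019 -0.0007  0.0016] F [ 0.6 -0.  -1. ] w 0.556 q [-0.29 -0.13 -0.3   1.41 -0.    0.02]
row turn [-0.0011, 0.0012, 0.0012] shift [-0.0447, -0.0604, 0.0459]
row turn [-0.0011, 0.0012, 0.0012] shift [-0.0446, -0.0604, 0.0889]
```

>>> play_rows([
  [0,0,0,-0.02,-0.03,0.02,0.6],
  [0,0,0,-0.0446,-0.06,0.0459,0.6],
  [0,0,0,-0.0446,-0.0604,0.0459,0.6],
  [0,0,0,-0.0446,-0.0604,0.0459,0.6],
  [0,0,0,-0.0446,-0.0604,0.0459,0.6],
])

```text
clock: 19.25
tool_pos: [545.7, -89.9, 98.3]
tool_rot: [0.0, 0.154, 0.988, -0.001]
force: [-0.5, -0.1, -1.3]
width: 0.559
```

Run:
```python
from place import *
apply([0,0,0,-.0446,-.0604,.0459]); check()
c,im=snap('wrist','q_w.png')
o,p,r=state(); print(r.as_matrix().round(4), CH+np.pi/2, np.arctan2(r.as_matrix()[1,1],r.as_matrix()[0,1]))
print('coupon pred', proj(c,p+r.apply([[73.3,-24.6,-18.5],[73.3,25.3,-18.5]])).round(1), 'rail front', proj(c,pose(CT,CH,[(-110,-15,60),(-110,15,60),(-114,-27.5,10),(-114,27.5,10)])).round(1))
c,im=snap('side');crop(im,300,170,420,270,5,'q_s.png',10)
c,im=snap('top');crop(im,320,130,420,240,5,'q_t.png',10)
```

```text
t 19.25 pos [545.7 -89.9  98.3] err [0.6 0.3 0.8] rot err [ 0.0018  0.0004 -0.0029] F [-0.5 -0.1 -1.3] w 0.559 q [-0.4  -0.02 -0.27  1.32 -0.   -0.09]
[[-9.529e-01  3.032e-01  7.000e-04]
 [ 3.032e-01  9.529e-01 -3.300e-03]
 [-1.600e-03 -3.000e-03 -1.000e+00]] 1.2581163667016473 1.2627260110086462
coupon pred [[253.3 102.6]
 [390.9 102.4]] rail front [[295.6 203.3]
 [347.4 203.5]
 [283.8 177.1]
 [359.9 177.3]]
```

View pics/q_w.png

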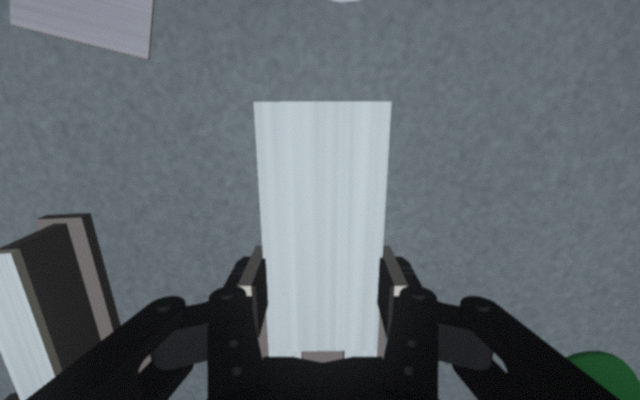

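View pics/q_s.png

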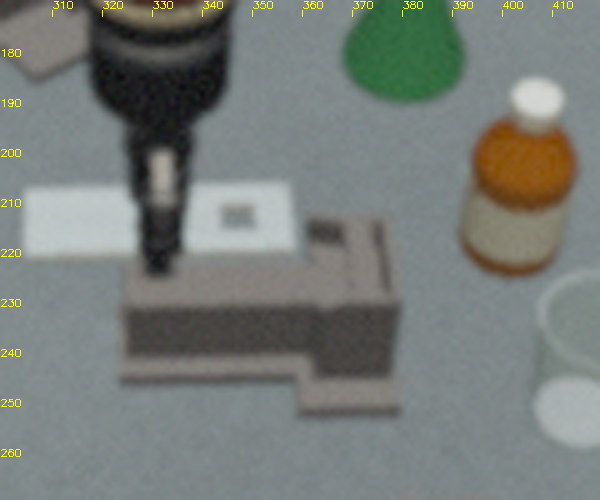

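View pics/q_t.png

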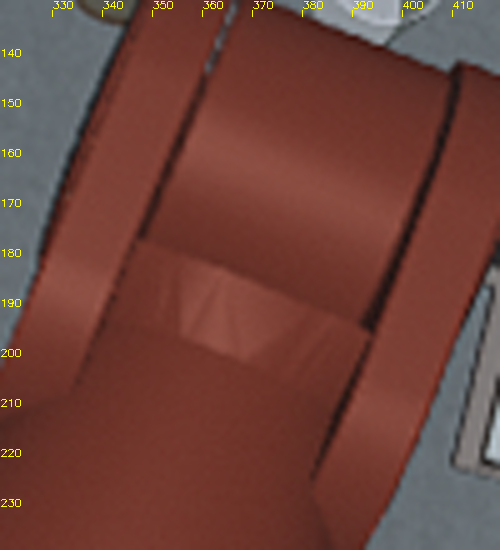

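Run:
```python
from place import *
c=optics.calibration('side'); o,p,r=state()
print(proj(c,p+r.apply([[-76.7,-24.6,-18.5],[-76.7,25.3,-18.5],[73.3,-24.6,-18.5]])).round(1))
print(proj(c,pose(CT,CH,[(-110,-15,60),(-110,15,60),(50,-53,10),(-10,-53,10),(-114,-27.5,10)])).round(1))
goto(*tgt(-92,67)); goto(*tgt(-92,61))
```

```text
[[358.3 219.2]
 [356.8 206. ]
 [304.4 220.6]]
[[324.4 230.6]
 [324.1 222.6]
 [379.6 250.4]
 [359.  250.8]
 [323.1 244.6]]
row turn [-0.0011, 0.0012, 0.0012] shift [-0.0, 0.0, 0.043]
row turn [-0.0011, 0.0012, 0.0012] shift [-0.0, 0.0001, 0.049]
```

>>> play_rows([
  [0,0,0,0,0,0.02,0.6],
  [0,0,0.003,0,0,0.038,0.6],
  [0,0,0.003,0,0,0.046,0.6],
  [0,0,0.003,0,0,0.049,0.6],
  [0,0,0.003,0,0,0.049,0.6],
  [0,0,0.003,0,0,0.049,0.6],
])

```text
clock: 20.0
tool_pos: [546.3, -90.8, 50.0]
tool_rot: [0.001, 0.155, 0.988, -0.002]
force: [0.1, 0.3, -1.3]
width: 0.56
```

Run:
```python
from place import *
apply([0,0,.003,0,0,.049]); check()
c,im=snap('wrist','r_w.png')
o,p,r=state(); print(np.arctan2(r.as_matrix()[1,1],r.as_matrix()[0,1])-CH-np.pi/2)
for x in (-80,-60,-45,-37,-35): goto(*tgt(x,61))
c,im=snap('side');crop(im,300,170,420,270,5,'r_s.png',10)
```

```text
t 20.0 pos [546.3 -90.8  50. ] err [ 1.2 -0.5  1.5] rot err [ 0.0021 -0.001  -0.0027] F [ 0.1  0.3 -1.3] w 0.56 q [-0.4   0.01 -0.33  1.23 -0.   -0.09]
0.0007062632474015285
row turn [-0.0011, 0.0012, -0.0018] shift [-0.012, 0.0001, 0.0]
row turn [-0.0011, 0.0012, -0.0018] shift [-0.032, 0.0001, 0.0001]
row turn [-0.0011, 0.0012, -0.0018] shift [-0.047, 0.0001, 0.0001]
row turn [-0.0011, 0.0012, -0.0018] shift [-0.055, 0.0002, 0.0001]
row turn [-0.0011, 0.0012, -0.0018] shift [-0.057, 0.0002, 0.0001]
```

View pics/r_w.png

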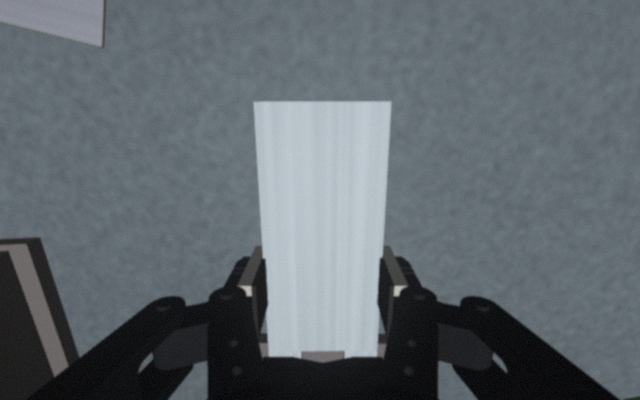

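View pics/r_s.png

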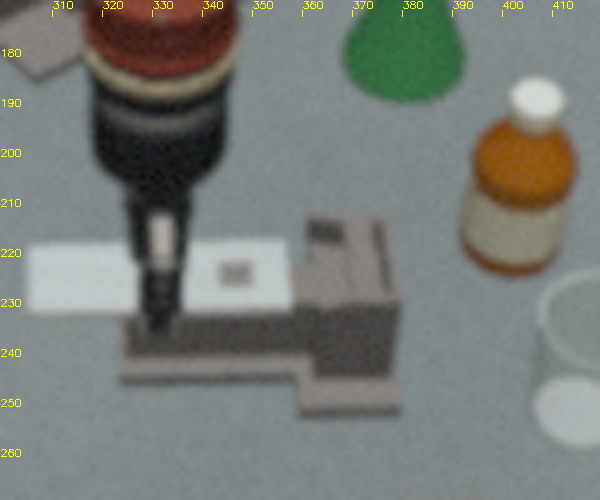

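>>> play_rows([
  [0,0,0,-0.008,0,0,0.6],
  [0,0,0,-0.016,0,0,0.6],
  [0,0,0,-0.024,0,0,0.6],
  [0,0,0,-0.032,0,0,0.6],
  [0,0,0,-0.032,0,0,0.6],
])

```text
clock: 20.6
tool_pos: [577.2, -101.0, 48.9]
tool_rot: [0.0, 0.155, 0.988, -0.002]
force: [0.5, 0.3, -1.5]
width: 0.565
```

Run:
```python
from place import *
apply([0,0,0,-.032,0,0]); check()
c,im=snap('side');crop(im,300,170,420,270,5,'s_s.png',10)
```

```text
t 20.6 pos [ 577.2 -101.    48.9] err [ 1.6 -0.8  0.3] rot err [ 0.0021  0.     -0.0023] F [ 0.5  0.3 -1.5] w 0.565 q [-0.39  0.11 -0.23  1.23 -0.   -0.08]
```

View pics/s_s.png

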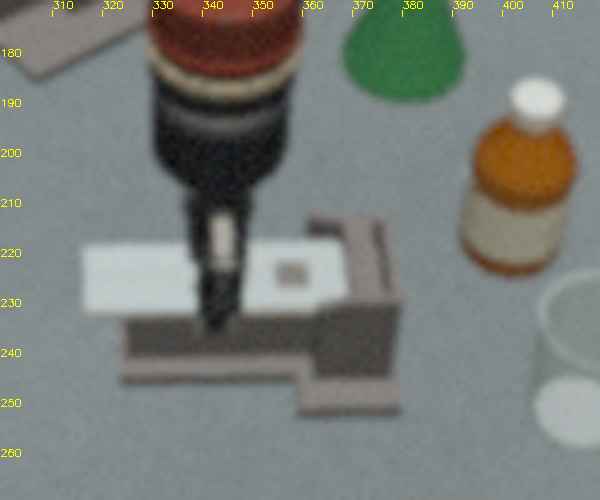

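>>> play_rows([
  [0,0,0,-0.007,0,0.0005,0.6],
  [0,0,0,-0.014,0,0.001,0.6],
  [0,0,0,-0.02,0,0.001,0.6],
  [0,0,0,-0.02,0,0.001,0.6],
  [0,0,0,-0.02,0,0.001,0.6],
])

```text
clock: 21.15
tool_pos: [595.2, -106.7, 47.9]
tool_rot: [-0.0, 0.155, 0.988, -0.002]
force: [-0.5, -0.2, -1.7]
width: 0.564
```

Run:
```python
from place import *
apply([0,0,0,-.02,0,.001]); check()
c,im=snap('side');crop(im,300,170,420,270,5,'t_s.png',10)
```

```text
t 21.15 pos [ 595.2 -106.7   47.9] err [ 0.6 -0.3  0.3] rot err [ 0.002   0.0007 -0.0025] F [-0.5 -0.2 -1.7] w 0.564 q [-0.39  0.17 -0.17  1.23 -0.   -0.08]
```

View pics/t_s.png

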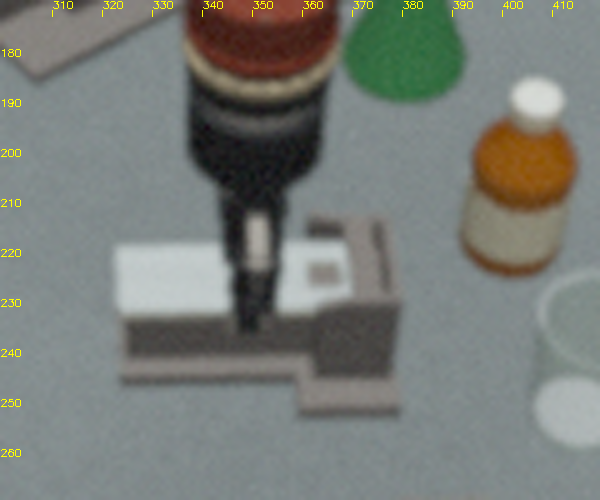

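>>> play_rows([
  [0,0,0,-0.002,0,0.0005,0.6],
  [0,0,0,-0.004,0,0.001,0.6],
  [0,0,0,-0.004,0,0.001,0.6],
  [0,0,0,-0.004,0,0.001,0.6],
], force=40)

```text
clock: 21.6
tool_pos: [599.0, -107.8, 47.7]
tool_rot: [0.0, 0.155, 0.988, -0.002]
force: [-4.1, 0.8, 4.8]
width: 0.555
```

>>> play_rows([
  [0,0,0,-0.002,0,0,0.6],
  [0,0,0,-0.002,0,0,0.6],
  [0,0,0,-0.002,0,0,0.6],
])

```text
clock: 21.9
tool_pos: [599.7, -108.0, 47.6]
tool_rot: [-0.001, 0.155, 0.988, -0.001]
force: [-10.2, 4.5, 9.9]
width: 0.558
```

Run:
```python
from place import *
apply([0,0,0,-.004,0,.001]);apply([0,0,0,-.002,0,0]); check()
snap('wrist','u_w.png')
```

```text
t 21.9 pos [ 599.7 -108.    47.6] err [-0.6  0.2  1. ] rot err [ 0.0021  0.003  -0.0026] F [-10.2   4.5   9.9] w 0.558 q [-0.39  0.18 -0.15  1.24 -0.   -0.08]
```

View pics/u_w.png

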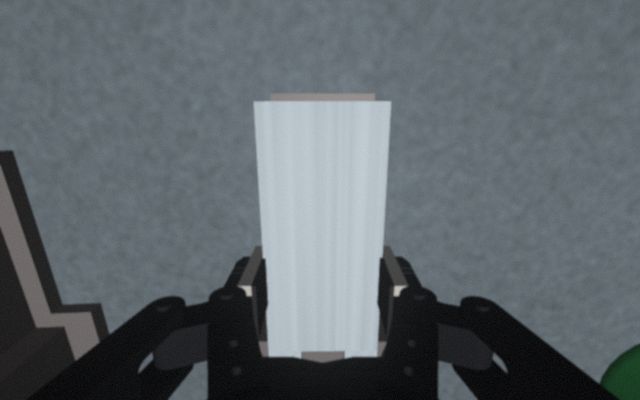

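>>> play_rows([
  [0,0,0,0,0,0,0],
  [0,0,0,0,0,0,0],
  [0,0,0,0,0,0,0],
  [0,0,0,0,0,0,0],
  [0,0,0,0,0,-0.03,0],
  [0,0,0,0,0,-0.06,0],
  [0,0,0,0,0,-0.11,0],
  [0,0,0,0,0,-0.16,0],
  [0,0,0,-0.03,0,-0.2,0],
  [0,0,0,-0.07,0,-0.24,0],
  [0,0,0,-0.09,0,-0.24,0],
  [0,0,0,-0.09,0,-0.24,0],
])

```text
clock: 23.15
tool_pos: [690.2, -137.3, 286.0]
tool_rot: [0.001, 0.156, 0.988, -0.002]
force: [-0.3, -0.9, -0.9]
width: 1.001
```

Run:
```python
from place import *
import pickle
rm=np.array([[np.cos(CH),-np.sin(CH)],[np.sin(CH),np.cos(CH)]])
print('origin est',(np.array([599.7,-108.])-CT)@rm+[1.7,-.4])
apply([0,0,0,-.09,0,-.24]); check()
snap('wrist');snap('wrist')
c,im=snap('wrist','v_w.png');pickle.dump(c,open('v_w.pkl','wb')); check()
c,im=snap('side');crop(im,300,170,420,270,5,'v_s.png',10)
```

```text
origin est [-34.65641072  -0.93304077]
t 23.15 pos [ 690.2 -137.3  286. ] err [ 4.5 -1.5 -0.7] rot err [ 0.0021 -0.0009 -0.0017] F [-0.3 -0.9 -0.9] w 1.001 q [-0.38  0.48  0.64  1.73 -0.   -0.07]
t 23.3 pos [ 686.2 -135.2  286.2] err [ 0.6  0.5 -0.5] rot err [ 0.0019  0.0019 -0.0025] F [ 0.3 -0.5 -0.2] w 0.999 q [-0.38  0.46  0.62  1.73 -0.   -0.07]
```

View pics/v_w.png

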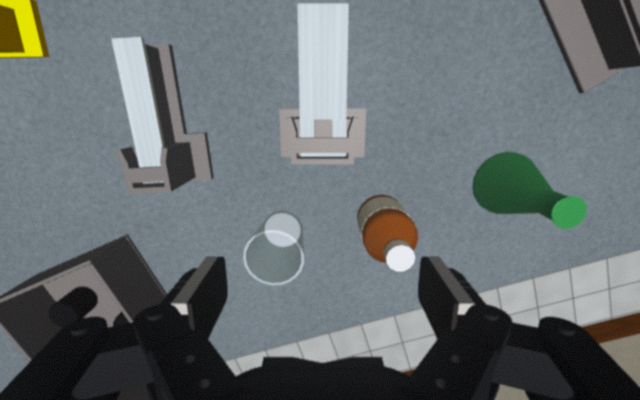

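View pics/v_s.png

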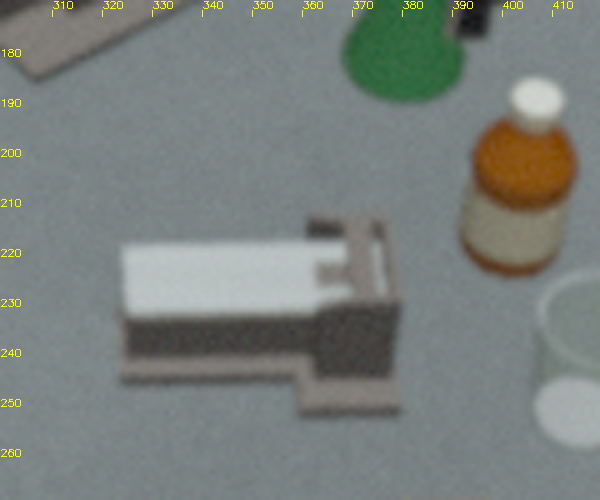

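Run:
```python
from place import *
im=cv2.imread('pics/v_w.png'); crop(im,270,0,375,170,3.5*1,'w1.png',10); crop(im,275,90,375,172,7,'w2.png',10); crop(im,275,0,375,80,7,'w3.png',10)
```

```text
(no output)
```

View pics/w2.png

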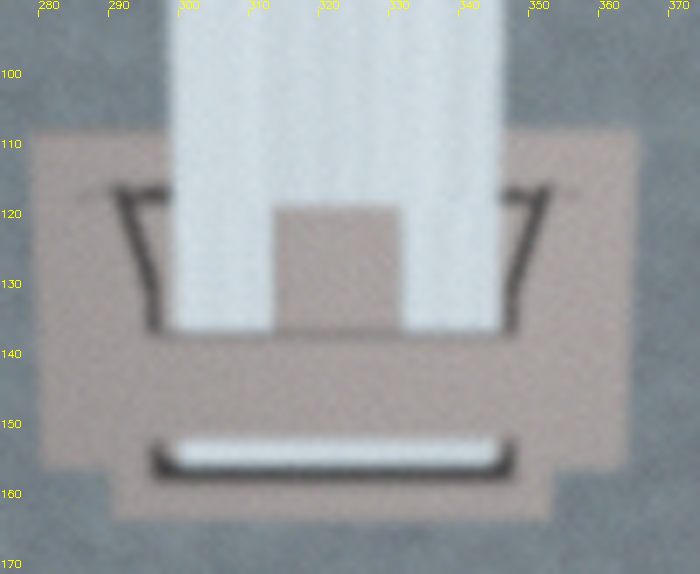

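View pics/w3.png

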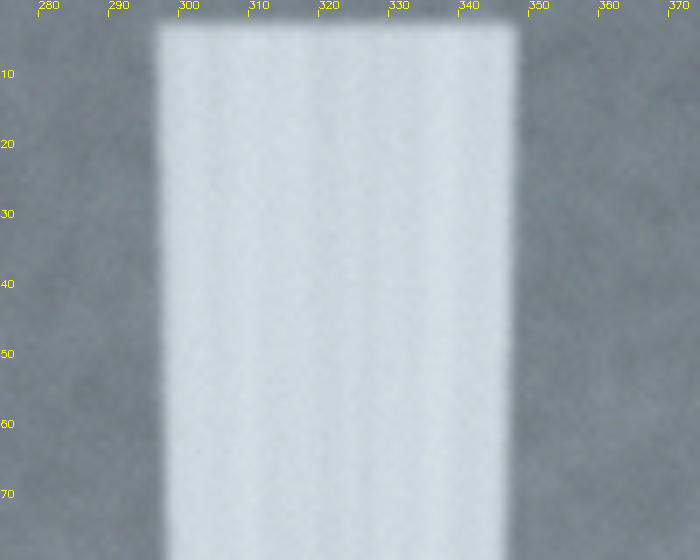

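Run:
```python
from place import *
import pickle
c=pickle.load(open('v_w.pkl','rb'))
rm=np.array([[np.cos(CH),-np.sin(CH)],[np.sin(CH),np.cos(CH)]])
x=lambda X:275+X/7-.5
f=lambda uv,z:((plane(c,uv,z)[:,:2]-CT)@rm).round(1).tolist()
print('front corners',f([(x(157),2.7),(x(518),2.7)],66),'end',f([(x(178),156.2),(x(500),156.2)],66))
print('sides at mid',f([(x(168),78),(x(507),78)],66))
print('stop top edge',f([(x(160),90+478/7-.5),(x(510),90+478/7-.5)],82),'if z66',f([(x(160),90+478/7-.5)],66))
print('base corners',f([(279.2,108),(365.5,108),(364,156),(281,156.5)],10))
```

```text
front corners [[-110.3, -24.7], [-110.3, 25.8]] end [[40.6, -24.8], [40.6, 26.3]]
sides at mid [[-41.1, -24.6], [-41.1, 25.7]]
stop top edge [[39.7, -26.5], [39.7, 26.8]] if z66 [[42.4, -27.7]]
base corners [[-9.9, -53.1], [-9.9, 53.1], [49.5, 53.4], [50.1, -53.1]]
```

Run:
```python
from place import *
check()
c,im=snap('side','z_s.png'); a=cv2.imread('pics/a_side.png'); d=cv2.absdiff(a,im).max(2)
for n,(x0,y0,x1,y1) in dict(dish=(250,215,295,255),spat=(258,265,300,330),jar=(215,125,240,155),flask=(365,148,398,192),bottle=(388,183,418,228),narrow=(335,268,403,308)).items(): print(n,(d[y0:y1,x0:x1]>50).sum())
from workcell import ticket
print(ticket.hand_in())
```

```text
t 23.35 pos [ 685.8 -135.   286.7] err [ 0.1  0.7 -0. ] rot err [ 0.002   0.0015 -0.0026] F [-0.4  0.3  0.7] w 1.003 q [-0.38  0.46  0.62  1.73 -0.   -0.07]
dish 0
spat 0
jar 0
flask 235
bottle 0
narrow 0
the job is handed in; nothing more can be done
None
```

The wide coupon is in its own cradle and I handed the job in at about 23 s of the 72 s allowed. The hand-in gives no verdict.

**What I did:**
- I lifted the clamp bar to about 0.85 rad; the side view put its free end between the 0.8 and 0.9 rad positions.
- I gripped the coupon's front end with the tool tilted 0.45 rad, under the pipe, and slid it out level along the rail. I then re-gripped it twice, the second time near its middle.
- I carried it level to the wide cradle and slid it under the bridge until the wrist force rose on the back stop and floor. Then I released it and backed off.

**Last checks, from the wrist view:**

| Check | Measured | Allowed |
|---|---|---|
| Coupon x in the cradle frame | about -35 mm | -41 to -31 mm |
| Offset from the centre line | about 0.6 mm | 6 mm |
| Hole end | at the back stop, under the bridge | inwards, under the bridge |

- In the side view the coupon looks flat, but I did not measure its tilt.
- After release the gripper was open and clear, with near-zero force.

**What failed or disagreed:**
- The first tilt, 0.7 rad, ran joints 2 and 3 to the end of their ranges (-0.84 and -1.1 rad). The arm stopped short there and touched nothing, and I went on with less tilt.
- In the before-and-after side pictures, the dish, spatula, jar, bottle and narrow coupon showed no change. The flask's area did change, but I take that to be a gripper finger in front of it, as the flask stood in the same place in the earlier side views. I did not compare the beaker's area.

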